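# Candle boxes into the drawer, sprinkle jars on the ledge

## Task

Get the topping stand on the kitchen island ready for the party: put all the candle boxes lying about on the counter into the drawer of the little cabinet, which is only ajar, and slide the drawer fully shut. Only after that, so that nothing is shaken off, stand both sprinkle jars upright on the narrow raised ledge on top of the cabinet, well centred across its depth. Leave everything else on the counter where it is.

Things in the scene. Friction and masses are not known exactly. Their poses are not given: they have to be found in the camera images.
- stand_drawer0 (a joint): how far the cabinet's drawer is out, m: 0 = fully shut (front flush), 0.133 = fully out against its stop; it starts ajar, 0.02 to 0.06. It slides with 1 N of friction and stays where it is left.
- stand: little oak cabinet, fixed, 200 mm deep (its x), 300 mm wide (its y), 95 mm high, with one sage-green-fronted drawer with a brass bar handle, and a narrow raised ledge on its top. Origin: centre of its underside; its front faces its own -x; the drawer comes out along its own -x.
- stand_drawer0_handle (a point): middle of the drawer's bar handle, moves with the drawer; axes as the cabinet's. The bar is 11 mm thick and 120 mm long along the cabinet's y, its centre 35 mm in front of the drawer's front panel and 57 mm above the counter; two 8 mm posts near its ends (51 mm either side of the middle) join it to the panel.
- drawer_floor (a point): centre of the drawer's inner floor, 22 mm above the counter, moves with the drawer; axes as the cabinet's. Inside 155 mm (x) by 258 mm (y); side walls 51 mm, front panel 60 mm high above the floor. With the drawer out by q, the cabinet covers the floor at x greater than q - 0.084 in this frame; the rest is open above. Shut, 61 mm are free above the floor.
- ledge_top (a point): centre of the ledge's top face; axes as the cabinet's. The ledge is an oak board 60 mm (x) by 240 mm (y), 12 mm thick, its top 140 mm above the counter, on two brass blocks on the front half of the cabinet's top; its front edge is 30 mm behind the face of the shut drawer; nothing stands on it at the start.
- pack0: candle box: small plain brown card box with a paper band round its middle, 50 mm (x) by 34 mm (y) by 28 mm high, about 60 g; origin: centre of its underside. Two to four of pack0..pack3 are there, lying flat on the counter; the others are absent.
- pack1: candle box: small plain brown card box with a paper band round its middle, 50 mm (x) by 34 mm (y) by 28 mm high, about 60 g; origin: centre of its underside. Two to four of pack0..pack3 are there, lying flat on the counter; the others are absent.
- pack2: candle box: small plain brown card box with a paper band round its middle, 50 mm (x) by 34 mm (y) by 28 mm high, about 60 g; origin: centre of its underside. Two to four of pack0..pack3 are there, lying flat on the counter; the others are absent.
- pack3: candle box: small plain brown card box with a paper band round its middle, 50 mm (x) by 34 mm (y) by 28 mm high, about 60 g; origin: centre of its underside. Two to four of pack0..pack3 are there, lying flat on the counter; the others are absent.
- jar0: sprinkle jar: round glass jar of 48 mm diameter to 56 mm height, with a 43 mm aluminium lid above, 76 mm high over all, about 140 g, standing upright on the counter; origin: centre of its underside, z up.
- jar1: sprinkle jar: round glass jar of 48 mm diameter to 56 mm height, with a 43 mm aluminium lid above, 76 mm high over all, about 140 g, standing upright on the counter; origin: centre of its underside, z up.
- tin: bystander: flat round aluminium tin, 34 mm across, 26 mm high, among the boxes and jars; origin under its centre
- biscuits: bystander: white plate, 140 mm across, 15 mm high, with biscuits up to 23 mm; origin under its centre
- cutter: bystander: pastry cutter lying flat, wooden handle 60 by 16 by 18 mm along its x with a 40 mm steel disc at its +x end (reaching 65 mm); origin under the handle's middle
- bowl: bystander: lilac bowl of popcorn, 130 mm across, 65 mm high, left of the cabinet; origin under its centre
Things that resemble listed ones, but are neither listed nor needed, are in the scene too. Leave any green look-alike of the pack0 alone. What is shaped like the jar0 but green is not meant.

How it is judged:
By the outcome, as a careful person would: the job done as asked, in the order asked, and still so for the second after the job is handed in, with the robot touching nothing.
Of pack0, pack1, pack2, pack3 only 2 to 4 are there at a start; the rules pass over those that are not, and their reading is None.
At some moment in a run one of pack0, pack1, pack2, pack3 may be knocked a few centimetres aside while the robot is not near it.
It also fails if it takes over 210 s, if anything falls off the work surface, if the arm or the gripper's body presses on something with over 40 N, if the wrist force passes 120 N, or if a joint passes its speed limit or range.

## Robot

A 7-joint arm with a two-finger parallel gripper is mounted at the origin on the work surface. World frame = base frame: x ahead of the robot, y to its left, z up, the work surface at z = 0. Lengths are in m, angles in degrees, forces in N, time in s.
With the tool pointing down it reaches from about 0.425 to 0.875 m from the base axis. Payload 4.7 kg.
Tool frame: the origin (TCP) lies at the very end of the fingers, on their centre line; the grasp point (between the pads) lies 19 mm behind it; z points along the fingers, y is the direction in which the jaws open and shut (so a half turn about z gives the same grasp; the last joint's range is limited). The gripper opens to 87 mm and grips with 3 to 60 N. Pads are 19 mm wide; open, the fingers measure 117 mm over their backs; the gripper's body (75 mm by 190 mm) begins 51 mm behind the grasp point.
Start: joints at [-68.119, 18.392, -4.016, 83.108, 1.295, 78.541, -3.26], TCP at [0.234, 0.607, 0.223] pointing down, gripper open.
Joint ranges: [-163.93, 163.93], [-17.29, 119.83], [-79.2, 71.16], [3.27, 140.29], [-89.18, 269.18], [5.43, 117.66], [-154.24, 154.24]. Speed limits (degrees/s): [147.25, 147.25, 180, 180, 180, 180, 180].

## Interface

Orientations are given as [roll, pitch, yaw] about the fixed x, y, z axes, in that order (R = Rz(yaw) Ry(pitch) Rx(roll)).
In Python, from cell import monitor, read_camera, camera_info, env, look_for gives the robot as it stands.
- The arm moves only by the tool servo_tool, never from a script. Its argument "commands" is one flat list of numbers, 6 for each row, row after row: the shift along the tool's x, y, z in mm, then the turn, a rotation vector about the tool's x, y, z in degrees. A call has 1 to 10 rows; each row shifts and turns the commanded pose from where the row before left it, along the tool's axes as they then stand; what a row does not reach is not made up. A row lasts 1/10 s, in which the tool goes at most 50 mm and 8.59 degrees, less where a joint would pass 70% of its speed; a pose out of reach is approached as far as the arm can. A call is refused whole if a number of a shift passes 50 or a number of a turn 8.59, either way. A call with a gripper value outside its range is refused whole. "jaw" is the finger opening in mm, from 0 to 87, set as the call begins (left out, the last holds). The fingers move at their own pace and stop on an object; "newtons" is the grip in N (left out, the last holds). Time passes only in rows, so rows that do not move let the fingers close. It gives the time, the measured TCP pose, the force and the opening at its end, in the units of the state.
- monitor.get_obs(): the state, without advancing time (a new reading comes with each control period).
- read_camera(name): name is "scene" or "top" or "wrist"; returns (picture, depth): 420x560x3 uint8, red, green, blue; 420x560 float32, m along the optical axis (not along the pixel's ray), 0 where there is no reading.
- camera_info(name): a dict with "camera_matrix" (3x3 intrinsics, pixels), "R" (3x3) and "t" (3): a world point X has camera coordinates R X + t; the wrist camera has in their place "T_tool_cam" (4x4, takes a point from camera to tool coordinates, whose origin is the TCP and whose axes are the flange's). Camera axes: x right, y down, z forward; pixel columns grow to the right and rows downward; lengths in m; the calibration is good to about 2 mm. A picture is of the moment at which its call begins: read the wrist's pose just before it. camera_info takes no time and is no camera call.
- env.sign_off(): hands the job in, once; it reports no verdict.
Trained networks look in the newest picture that a camera, given by its name, has taken for a name from the list of things; names that differ only in an ending like _2 or _b are one class to them, and where a whole thing is asked for, a point or a joint stands for the part that bears it (a point fixed in the world has none). Each returns a list of dicts, best first, with "conf" (0 to 1); they miss things now and then, are a little off and sometimes report something else, mostly with a low value. They report only what shows in the picture. A call takes as long as a camera call. They do not tell look-alikes from the thing itself.
- look_for(camera, label): "box" ([left, top, width, height] in pixels, round what is visible of it).
The state is a dict: "time_s": time; "qpos": joint angles; "joint_velocities": joint speeds; "effort": joint torques, N m; "tool_pos": TCP position; "tool_rot": TCP orientation; "force": force on the tool from outside, world axes, zero at the start; "wrist_torque": the same for the moment, N m; "grip_width": finger opening in m.
Only numpy, scipy, OpenCV 4.12 (cv2) and the standard library are available. Lean on these libraries where they do the work, as an engineer would, in place of code of your own. Each camera call takes 0.05 s, during which the arm holds its last target.

## Working session

There is one attempt and no reset: what is moved stays moved. The work goes in short steps, Python scripts to look and compute and a tool call to move; the robot and the scene stay as the last step left them, time stands still between calls to the robot, and variables do not carry over. Pictures are saved under pics/ and viewed, and the job is handed in when it is done.

Besides the shell and the picture viewer there is one more tool, called after ">>>" as name(argument=value, ...) on one line, values as JSON. servo_tool: Moves the arm, as the interface text tells. Its arguments: {"type":"object","properties":{"commands":{"type":"array","items":{"type":"number"}},"jaw":{"type":"number"},"newtons":{"type":"number"}},"required":["commands"]}

```bash
mkdir -p pics; ls; cat > h.py <<'E'
import numpy as np, cv2
from cell import monitor, read_camera, camera_info, env, look_for
from scipy.spatial.transform import Rotation as Ro
def pts(name,depth,obs=None):
    ci=camera_info(name);K=np.array(ci["camera_matrix"])
    v,u=np.mgrid[0:depth.shape[0],0:depth.shape[1]]
    P=np.stack([(u-K[0,2])/K[0,0]*depth,(v-K[1,2])/K[1,1]*depth,depth],-1)
    if name=="wrist":
        T=np.array(ci["T_tool_cam"]);o=obs
        Rt=Ro.from_euler('xyz',o["tool_rot"],degrees=True).as_matrix()
        P=P@T[:3,:3].T+T[:3,3]
        return P@Rt.T+np.array(o["tool_pos"])
    R=np.array(ci["R"]);t=np.array(ci["t"])
    return (P-t)@R
def save(n,p): cv2.imwrite("pics/"+n+".png",p[...,::-1])
E
python3 - <<'E'
from h import *
o=monitor.get_obs();print(o)
for c in["scene","top","wrist"]:
    o=monitor.get_obs()
    p,d=read_camera(c);save(c+"0",p);np.savez(c+"0.npz",p=p,d=d)
    print(c,camera_info(c))
    if c!="wrist":
      for l in["pack0","jar0","tin","cutter","stand_drawer0_handle","stand","bowl","biscuits"]:
        print(l,[(round(r["conf"],2),[round(x) for x in r["box"]]) for r in look_for(c,l)])
E
```

```text
pics
{'time_s': 0.0, 'qpos': array([-68.11949218,  18.43805446,  -4.01343236,  83.17413638,
         1.29535616,  78.54060749,  -3.26064094]), 'joint_velocities': array([ 0.01647993,  0.0357873 , -0.06154013,  0.00641377, -0.05655955,
        0.10872185,  0.05963453]), 'effort': array([ 5.34936498e-04, -4.91308880e+01, -4.03681230e-01, -3.12528706e+01,
       -6.39529293e-02,  4.37462667e-02,  1.75230630e-04]), 'tool_pos': array([0.23358296, 0.60599465, 0.22147933]), 'tool_rot': array([-1.79892454e+02,  6.74061956e-03,  1.58926669e+02]), 'force': array([ 0.18931472, -0.53538002,  0.0075147 ]), 'wrist_torque': array([-0.0380521 ,  0.00258678,  0.00062648]), 'grip_width': 0.08672312474281589}
scene {'camera_matrix': array([[457.82367454,   0.        , 286.41243023],
       [  0.        , 457.82367454, 206.68190701],
       [  0.        ,   0.        ,   1.        ]]), 'R': array([[ 0.82187475,  0.56966538,  0.00180428],
       [ 0.35558239, -0.51053064, -0.78289184],
       [-0.44506523,  0.6440806 , -0.62215522]]), 't': array([-0.47764131, -0.05230275,  1.41237318])}
pack0 [(0.91, [25
[... 1330 characters left out ...]
stand [(0.94, [181, 115, 110, 108]), (0.29, [190, 181, 101, 44])]
bowl [(0.83, [118, 173, 45, 44]), (0.2, [188, 176, 103, 46])]
biscuits [(0.91, [330, 143, 47, 40])]
wrist {'camera_matrix': array([[330.17299321,   0.        , 276.90556574],
       [  0.        , 330.17299321, 213.0476578 ],
       [  0.        ,   0.        ,   1.        ]]), 'T_tool_cam': array([[ 2.40519698e-04, -9.56485559e-01, -2.91779570e-01,
         8.10393576e-02],
       [ 9.99999817e-01,  3.91997312e-04, -4.60690628e-04,
        -6.07489932e-04],
       [ 5.55020740e-04, -2.91779406e-01,  9.56485478e-01,
        -1.62376559e-01],
       [ 0.00000000e+00,  0.00000000e+00,  0.00000000e+00,
         1.00000000e+00]])}
```

```bash
python3 - <<'E'
from h import *
p=np.load("scene0.npz")["p"];q=np.load("top0.npz")["p"]
a=cv2.resize(p[140:420,80:450],(740,560),interpolation=3);save("scene0c",a)
b=cv2.resize(q[100:320,110:450],(800,518),interpolation=3);save("top0c",b)
E
```

```text
(no output)
```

View pics/scene0c.png

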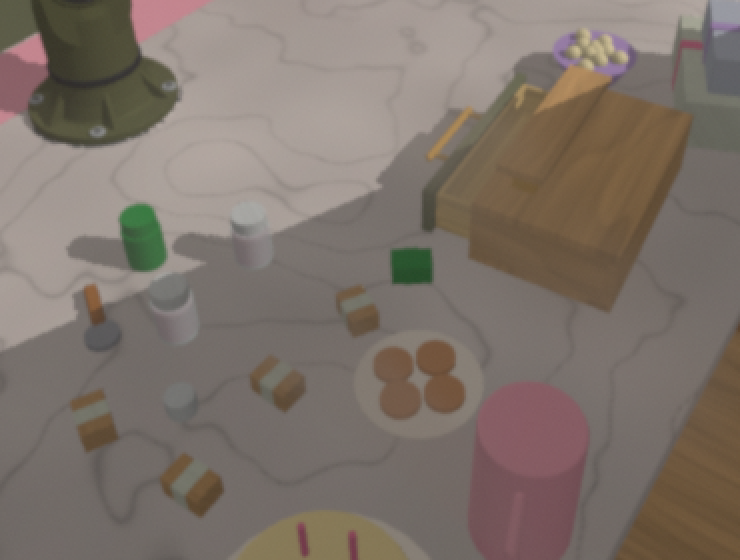

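View pics/top0c.png

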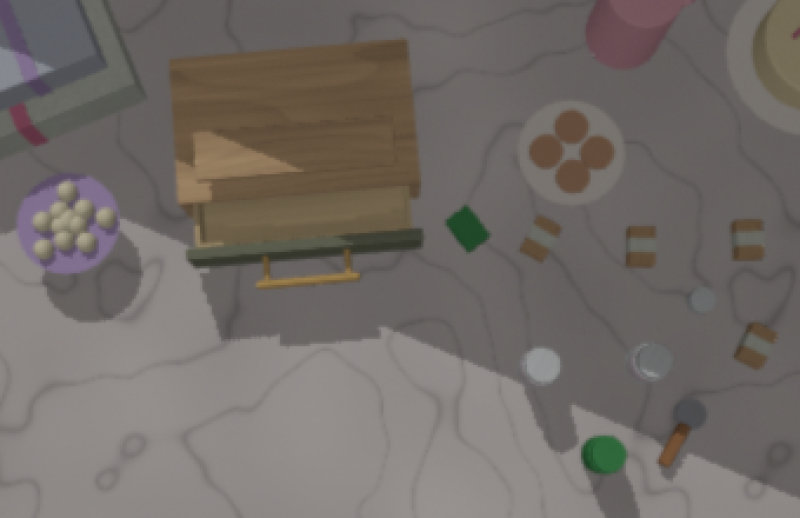

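The pictures show four brown banded boxes, in top0c at (540,238), (641,246), (748,240) and (756,346). The green box at (468,229) is a look-alike. There are two white jars at (541,365) and (651,361), and the green one at (604,454) is not meant. The tin is at (703,300). Next I'll measure positions.

```bash
cat >> h.py <<'E'
def packs(verbose=True):
    p,d=read_camera("top");P=pts("top",d)
    hsv=cv2.cvtColor(p,cv2.COLOR_RGB2HSV)
    # things above the counter
    m=((P[...,2]>0.012)&(d>0)).astype(np.uint8)
    n,l,s,c=cv2.connectedComponentsWithStats(m)
    out=[]
    for i in range(1,n):
        if s[i,4]<40 or s[i,4]>4000: continue
        k=l==i; Q=P[k]; z=np.percentile(Q[:,2],90)
        top=Q[Q[:,2]>z-0.008][:,:2].astype(np.float32)
        (cx,cy),(w,h),a=cv2.minAreaRect(top)
        ctr=np.round((cx,cy),3)
        rgb=p[k].mean(0).round()
        # long axis direction
        if w<h: a+=90;w,h=h,w
        if verbose: print("px",c[i].round(),"n",s[i,4],"ctr",ctr,"L,W",round(w,3),round(h,3),"long ax deg",round(a%180,1),"z",round(z,3),"rgb",rgb)
        out.append((ctr,a%180,z,rgb))
    return p,d,P,out
E
python3 - <<'E'
from h import *
p,d,P,o=packs()
for v,u in [(120,200),(185,200),(203,240),(203,200),(203,285),(218,240),(219,225),(219,258),(160,240),(160,200),(160,270),(190,240),(195,240)]:
    print((u,v),P[v,u].round(3))
E
```

```text
px [381. 103.] n 1527 ctr [ 0.86  -0.235] L,W 0.095 0.094 long ax deg 6.6 z 0.162 rgb [109.  80.  86.]
px [454. 123.] n 3809 ctr [ 0.801 -0.451] L,W 0.148 0.146 long ax deg 165.3 z 0.158 rgb [114. 106.  92.]
px [553. 155.] n 272 ctr [ 0.728 -0.753] L,W 0.056 0.016 long ax deg 178.2 z 0.092 rgb [75. 64. 85.]
px [353. 164.] n 1362 ctr [ 0.692 -0.164] L,W 0.136 0.132 long ax deg 105.8 z 0.025 rgb [110.  96.  86.]
px [139. 195.] n 1453 ctr [0.589 0.47 ] L,W 0.117 0.112 long ax deg 159.9 z 0.063 rgb [127. 116. 125.]
px [548. 189.] n 530 ctr [ 0.618 -0.728] L,W 0.072 0.05 long ax deg 174.6 z 0.094 rgb [101.  55.  70.]
px [309. 197.] n 202 ctr [ 0.591 -0.029] L,W 0.049 0.035 long ax deg 38.4 z 0.032 rgb [37. 74. 44.]
px [340. 201.] n 197 ctr [ 0.579 -0.124] L,W 0.049 0.034 long ax deg 150.7 z 0.032 rgb [97. 87. 73.]
px [428. 201.] n 220 ctr [ 0.581 -0.39 ] L,W 0.05 0.036 long ax deg 1.6 z 0.032 rgb [95. 85. 71.]
px [382. 204.] n 205 ctr [ 0.57  -0.252] L,W 0.05 0.035 long ax deg 180.0 z 0.032 rgb [96. 86. 72.]
px [542. 247.] n 2155 ctr [ 0.45 -0.72] L,W 0.196 0.118 long ax deg 176.1 z 0.025
[... 339 characters left out ...]
6.] n 234 ctr [ 0.412 -0.119] L,W 0.042 0.04 long ax deg 45.0 z 0.079 rgb [137. 137. 137.]
px [396. 288.] n 109 ctr [ 0.319 -0.29 ] L,W 0.059 0.018 long ax deg 146.8 z 0.021 rgb [100.  73.  53.]
px [366. 293.] n 257 ctr [ 0.306 -0.197] L,W 0.042 0.039 long ax deg 56.5 z 0.079 rgb [49. 98. 59.]
(200, 120) [ 0.836  0.31  -0.001]
(200, 185) [0.608 0.289 0.094]
(240, 203) [0.558 0.173 0.083]
(200, 203) [0.559 0.29  0.073]
(285, 203) [0.565 0.042 0.057]
(240, 218) [0.517 0.173 0.063]
(225, 219) [0.514 0.217 0.06 ]
(258, 219) [0.515 0.121 0.063]
(240, 160) [0.673 0.172 0.136]
(200, 160) [0.672 0.285 0.135]
(270, 160) [0.673 0.087 0.137]
(240, 190) [0.609 0.178 0.022]
(240, 195) [0.594 0.178 0.021]
```

```bash
python3 - <<'E'
from h import *
z=np.load("top0.npz");P=pts("top",z["d"])
def rect(m,n):
    nn,l,s,c=cv2.connectedComponentsWithStats(m.astype(np.uint8))
    i=1+np.argmax(s[1:,4]);Q=P[l==i]
    r=cv2.minAreaRect(Q[:,:2].astype(np.float32));print(n,s[i,4],r,np.median(Q[:,2]))
    print(cv2.boxPoints(r).round(3).tolist())
    return l==i
box=(P[...,0]>0.45)&(P[...,0]<0.83)&(P[...,1]>0)&(P[...,1]<0.36)
rect(box&(P[...,2]>0.128)&(P[...,2]<0.15),"ledge")
rect(box&(P[...,2]>0.088),"top")
m=box&(P[...,0]<0.59)&(P[...,2]>0.074);m=rect(m,"panel")
m=box&(P[...,0]<0.535)&(P[...,2]>0.045);m=rect(m,"handle")
print(P[m][:,:2].mean(0),P[m][:,2].max())
E
```

```text
ledge 1797 ((0.6641886830329895, 0.1868901401758194), (0.06260079145431519, 0.24058450758457184), 5.630147457122803) 0.13907165880159406
[[0.6209999918937683, 0.30399999022483826], [0.6449999809265137, 0.06400000303983688], [0.7070000171661377, 0.07000000029802322], [0.6840000152587891, 0.3100000023841858]]
top 6181 ((0.7114070057868958, 0.1914912462234497), (0.18810513615608215, 0.30069029331207275), 5.864459991455078) 0.09602011978470618
[[0.6019999980926514, 0.3310000002384186], [0.6330000162124634, 0.03200000151991844], [0.8199999928474426, 0.052000001072883606], [0.7900000214576721, 0.35100001096725464]]
panel 582 ((0.559883713722229, 0.17594125866889954), (0.021419063210487366, 0.29203611612319946), 5.8428521156311035) 0.0812785451801756
[[0.5339999794960022, 0.3199999928474426], [0.5640000104904175, 0.029999999329447746], [0.5849999785423279, 0.03200000151991844], [0.5559999942779541, 0.32199999690055847]]
handle 194 ((0.5220728516578674, 0.17103898525238037), (0.027432888746261597, 0.12960422039031982), 3.4478509426116943) 0.06079956608732193
[[0.5040000081062317, 0.23499999940395355], [0.5120000243186951, 0.10599999874830246], [0.5400000214576721, 0.10700000077486038], [0.5320000052452087, 0.2370000034570694]]
[0.51659867 0.17339039] 0.06906369027047213
```

```bash
cat >> h.py <<'E'
YS=5.8
def plan(x,y,z,yaw):
    """turn about tool z (deg), then shift in tool axes (mm)"""
    o=monitor.get_obs();R=Ro.from_euler('xyz',o["tool_rot"],degrees=True)
    T=Ro.from_euler('xyz',[180,0,yaw],degrees=True)
    rv=(R.inv()*T).as_rotvec(degrees=True)
    dt=T.inv().apply(np.array([x,y,z])-np.array(o["tool_pos"]))*1000
    print("t",round(o["time_s"],2),"turn",rv.round(2),"then shift",dt.round(1),"F",np.round(o["force"],1))
def st(s,t):
    a=np.radians(YS);return s*np.cos(a)-t*np.sin(a),s*np.sin(a)+t*np.cos(a)
def tost(x,y):
    a=np.radians(YS);return x*np.cos(a)+y*np.sin(a),-x*np.sin(a)+y*np.cos(a)
def planst(s,t,z): plan(*st(s,t),z,YS-180)
E
python3 -c "
from h import *
planst(.50,.119,.2)"
```

```text
t 1.0 turn [ 1.000e-02  0.000e+00 -2.687e+01] then shift [-206.2 -460.8   22.6] F [ 0.4 -0.1 -0.8]
```

>>> servo_tool(commands=[0,0,0,0,0,-6.7,0,0,0,0,0,-6.7,0,0,0,0,0,-6.7,0,0,0,0,0,-6.7], jaw=0)

```text
time_s: 1.4
tool_pos: [0.2337, 0.6065, 0.2226]
tool_rot: [180.0, 0.0, -174.0]
force: [-0.4, 0.2, -0.7]
grip_width: 0.0628
```

>>> servo_tool(commands=[-20.6,-46,2.2,0,0,0,-20.6,-46,2.2,0,0,0,-20.6,-46,2.2,0,0,0,-20.6,-46,2.2,0,0,0,-20.6,-46,2.2,0,0,0,-20.6,-46,2.2,0,0,0,-20.6,-46,2.2,0,0,0,-20.6,-46,2.2,0,0,0,-20.6,-46,2.2,0,0,0,-20.6,-46,2.2,0,0,0])

```text
time_s: 2.4
tool_pos: [0.4832, 0.1715, 0.2012]
tool_rot: [180.0, 0.1, -174.3]
force: [0.4, 0.7, 0.2]
grip_width: 0.0006
```

```bash
python3 - <<'E'
from h import *
planst(.50,.119,.2)
o=monitor.get_obs();p,d=read_camera("wrist");save("w1",p);np.savez("w1.npz",p=p,d=d)
P=pts("wrist",d,o);a=np.radians(YS)
S=P[...,0]*np.cos(a)+P[...,1]*np.sin(a);T=-P[...,0]*np.sin(a)+P[...,1]*np.cos(a);Z=P[...,2]
m=(abs(T-.119)<.035)&(S>.48)&(S<.70)
for lo in np.arange(.5,.68,.004):
    k=m&(abs(S-lo)<.002)
    if k.any(): print(round(lo,3),np.percentile(Z[k],[5,50,95]).round(3),end='; ')
m=(Z>.048)&(Z<.07)&(S>.5)&(S<.545)
print(m.sum(),[ (x.min().round(4),x.max().round(4)) for x in(S[m],T[m])])
for tt in (.07,.09,.119,.145,.165):
    k=m&(abs(T-tt)<.004);print(tt,S[k].min(),S[k].max())
E
```

```text
t 2.4 turn [ 0.04  0.07 -0.06] then shift [-2.  -2.8  1.2] F [0.4 0.7 0.2]
0.5 [-0.001  0.002  0.252]; 0.504 [-0.001  0.25   0.252]; 0.508 [-0.001  0.001  0.25 ]; 0.512 [-0.001  0.     0.001]; 0.516 [-0.001  0.     0.002]; 0.52 [-0.001  0.     0.001]; 0.524 [-0.001  0.     0.002]; 0.528 [-0.     0.059  0.063]; 0.532 [-0.     0.062  0.064]; 0.536 [-0.001  0.059  0.063]; 0.54 [-0.001  0.     0.002]; 0.544 [-0.001  0.     0.002]; 0.548 [-0.001  0.     0.001]; 0.56 [0.001 0.001 0.002]; 0.564 [-0.001  0.     0.002]; 0.568 [-0.     0.028  0.054]; 0.572 [-0.001  0.     0.002]; 0.576 [-0.001 -0.    -0.   ]; 0.636 [0.087 0.091 0.096]; 0.64 [0.091 0.095 0.096]; 0.644 [0.094 0.095 0.096]; 0.648 [0.093 0.093 0.093]; 0.664 [0.022 0.022 0.023]; 0.668 [0.021 0.022 0.023]; 0.672 [0.022 0.022 0.023]; 0.676 [0.021 0.022 0.023]; 0.68 [0.021 0.022 0.023]; 1542 [(np.float64(0.5267), np.float64(0.5447)), (np.float64(0.0555), np.float64(0.1848))]
0.07 0.5270381855775375 0.544635307445334
0.09 0.5270479186488743 0.5373026588330538
0.119 0.5271292187168052 0.5376179731475106
0.145 0.5270363604395942 0.5379433242072339
0.165 0.5269297490843771 0.5441320349232288
```

View pics/w1.png

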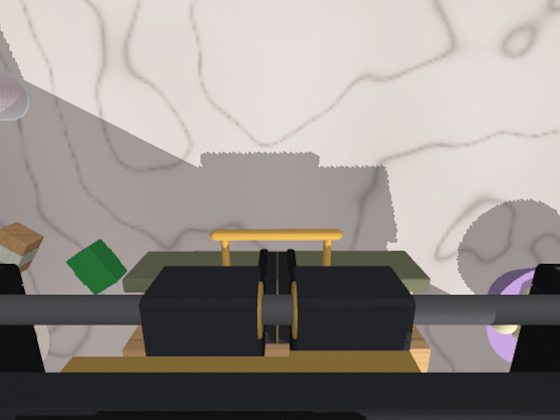

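The bar lies at s=0.532 and the panel face at about 0.567 in cabinet axes, so q is about 0.053. I'll hook the closed fingers behind the bar.

```bash
python3 -c "
from h import *
planst(.5515,.120,.042)"
```

```text
t 2.45 turn [-0.31  0.19 -0.73] then shift [-50.1   8.8 159. ] F [ 3.3 -6.5  0.4]
```

>>> servo_tool(commands=[0,0,0,0,0,0,0,0,0,0,0,0,0,0,0,0,0,0])

```text
time_s: 2.75
tool_pos: [0.4817, 0.1751, 0.2008]
tool_rot: [180.0, -0.0, -174.1]
force: [0.5, -0.1, 0.5]
grip_width: 0.0003
```

```bash
python3 -c "
from h import *
planst(.5515,.120,.042)"
```

```text
t 2.75 turn [ 0.04 -0.01  0.09] then shift [-54.6  -5.5 158.8] F [ 0.5 -0.1  0.5]
```

>>> servo_tool(commands=[-14,-1.4,20,0,0,0,-14,-1.4,20,0,0,0,-14,-1.4,20,0,0,0,-12.6,-1.3,20,0,0,0,0,0,0,0,0,0,0,0,0,0,0,0])

```text
time_s: 3.35
tool_pos: [0.5364, 0.1745, 0.1206]
tool_rot: [-180.0, -0.1, -174.1]
force: [-0.9, -0.7, 0.3]
grip_width: 0.0001
```

```bash
python3 - <<'E'
from h import *
planst(.5515,.120,.042)
o=monitor.get_obs();p,d=read_camera("wrist");save("w2",p)
P=pts("wrist",d,o);S,T=tost(P[...,0],P[...,1]);Z=P[...,2]
m=(Z>.048)&(Z<.07)&(S>.5)&(S<.545)
for tt in (.08,.09,.145,.155):
    k=m&(abs(T-tt)<.004);print(tt,S[k].min(),S[k].max())
print(T[m].min(),T[m].max())
E
```

```text
t 3.35 turn [-0.   -0.08  0.05] then shift [-0.3  0.6 78.6] F [-0.9 -0.7  0.3]
0.08 0.5268920975924382 0.5372129166991125
0.09 0.5269972023638655 0.5373686451020225
0.145 0.5268763364668212 0.537326975089261
0.155 0.5267771678712063 0.537189837208689
0.05505683699952167 0.18459627814999838
```

View pics/w2.png

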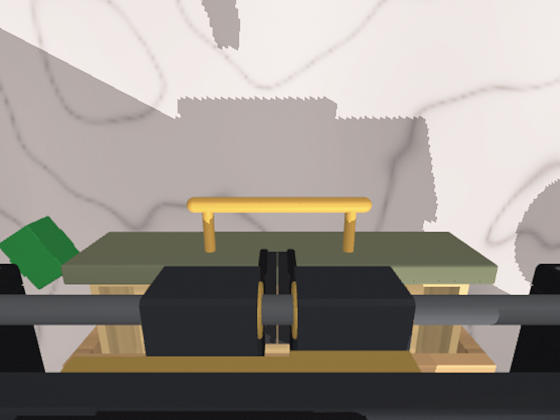

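The picture confirms the bar at 0.5268–0.5373 (pixels (190–370, 205)). Going down behind it.

>>> servo_tool(commands=[0,0.6,14,0,0,0,0,0,16,0,0,0,0,0,16,0,0,0,0,0,16,0,0,0,0,0,16,0,0,0,0,0,0,0,0,0,0,0,0,0,0,0])

```text
time_s: 4.1
tool_pos: [0.537, 0.1741, 0.043]
tool_rot: [180.0, 0.0, -174.3]
force: [0.0, -0.3, 0.1]
grip_width: 0.0001
```

>>> servo_tool(commands=[5,0,0,0,0,0,8,0,0,0,0,0,10,0,0,0,0,0,10,0,0,0,0,0,10,0,0,0,0,0,10,0,0,0,0,0,10,0,0,0,0,0,10,0,0,0,0,0,8,0,0,0,0,0,4,0,0,0,0,0])

```text
time_s: 5.1
tool_pos: [0.456, 0.1658, 0.0433]
tool_rot: [179.9, 0.6, -174.3]
force: [17.6, 1.8, -13.7]
grip_width: 0.0005
```

```bash
python3 - <<'E'
from h import *
planst(.4665,.120,.042)
o=monitor.get_obs();p,d=read_camera("wrist")
P=pts("wrist",d,o);S,T=tost(P[...,0],P[...,1]);Z=P[...,2]
m=(Z>.048)&(Z<.07)&(S>.4)&(S<.5)
for tt in (.08,.09,.145,.155):
    k=m&(abs(T-tt)<.004)
    if k.any(): print(tt,S[k].min(),S[k].max())
E
```

```text
t 5.1 turn [ 0.06  0.55 -0.06] then shift [4.  1.2 1.3] F [ 17.6   1.8 -13.7]
0.08 0.4477854414752338 0.45797665960877015
0.09 0.44781750283569693 0.4578659327299618
0.145 0.44728902430886536 0.4582543013462474
0.155 0.44771683084750724 0.45820564863592506
```

>>> servo_tool(commands=[-5,0,0,0,0,0,-5,0,0,0,0,0,0,0,-15,0,0,0,0,0,-30,0,0,0,0,0,-40,0,0,0,0,0,-45,0,0,0,0,0,-45,0,0,0,0,0,0,0,0,0], jaw=60)

```text
time_s: 5.95
tool_pos: [0.4655, 0.1677, 0.2241]
tool_rot: [179.8, 0.5, -174.3]
force: [0.2, -0.6, -0.5]
grip_width: 0.0553
```

```bash
python3 - <<'E'
from h import *
p,d,P,o=packs()
S,T=tost(P[...,0],P[...,1]);Z=P[...,2]
k=(S>.4)&(S<.5)&(abs(T-.12)<.07)&(Z>.045)&(Z<.08)
print(k.sum(),S[k].mean() if k.any() else 0)
plan(.579,-.124,.22,150.7-90)
plan(.579,-.124,.22,150.7+90)
print(monitor.get_obs()['qpos'])
E
```

```text
px [381. 103.] n 1523 ctr [ 0.86  -0.235] L,W 0.093 0.093 long ax deg 135.7 z 0.162 rgb [115.  85.  92.]
px [454. 123.] n 3812 ctr [ 0.803 -0.452] L,W 0.149 0.145 long ax deg 134.7 z 0.158 rgb [120. 112.  97.]
px [553. 155.] n 271 ctr [ 0.728 -0.753] L,W 0.054 0.018 long ax deg 175.3 z 0.091 rgb [80. 69. 90.]
px [352. 165.] n 1404 ctr [ 0.693 -0.164] L,W 0.136 0.132 long ax deg 179.3 z 0.025 rgb [116. 103.  92.]
px [139. 195.] n 1457 ctr [0.586 0.471] L,W 0.116 0.115 long ax deg 59.7 z 0.063 rgb [134. 122. 132.]
px [548. 189.] n 534 ctr [ 0.617 -0.729] L,W 0.073 0.048 long ax deg 176.1 z 0.094 rgb [107.  59.  75.]
px [309. 197.] n 205 ctr [ 0.591 -0.03 ] L,W 0.051 0.034 long ax deg 38.0 z 0.032 rgb [40. 78. 47.]
px [340. 201.] n 199 ctr [ 0.579 -0.124] L,W 0.05 0.034 long ax deg 151.2 z 0.032 rgb [103.  92.  77.]
px [428. 201.] n 222 ctr [ 0.581 -0.389] L,W 0.05 0.036 long ax deg 3.8 z 0.033 rgb [101.  90.  76.]
px [382. 204.] n 202 ctr [ 0.571 -0.251] L,W 0.051 0.034 long ax deg 177.6 z 0.032 rgb [102.  91.  76.]
px [542. 247.] n 2147 ctr [ 0.449 -0.72 ] L,W 0.197 0.117 long ax deg 
[... 568 characters left out ...]
ctr [ 0.322 -0.292] L,W 0.067 0.016 long ax deg 150.4 z 0.021 rgb [105.  78.  57.]
px [367. 293.] n 253 ctr [ 0.305 -0.198] L,W 0.041 0.04 long ax deg 8.3 z 0.079 rgb [ 52. 104.  62.]
px [ 80. 328.] n 662 ctr [0.197 0.617] L,W 0.073 0.073 long ax deg 125.8 z 0.093 rgb [147.  86. 107.]
px [ 63. 364.] n 707 ctr [0.098 0.656] L,W 0.073 0.072 long ax deg 118.2 z 0.093 rgb [115. 100. 128.]
2 0.4513059960661153
t 6.0 turn [3.7000e-01 2.0000e-02 1.2503e+02] then shift [-197.6  242.8    0.7] F [-0.3 -0.8 -0.9]
t 6.0 turn [-2.000e-02  3.100e-01 -5.497e+01] then shift [ 197.6 -242.8    0.7] F [-0.3 -0.8 -0.9]
[-36.3586795   -1.27320553  13.34556457 105.65226497   0.26313697
  75.28643101  72.65265429]
```

```bash
python3 -c "
from h import *
plan(.579,-.124,.012,151)"
```

```text
t 6.0 turn [ 0.21  0.23 34.73] then shift [-241.7 -198.8  208.7] F [-0.3 -0.8 -0.9]
```

>>> servo_tool(commands=[0,0,0,0,0,6.95,0,0,0,0,0,6.95,0,0,0,0,0,6.95,0,0,0,0,0,6.95,0,0,0,0,0,6.95])

```text
time_s: 6.5
tool_pos: [0.4612, 0.1659, 0.2155]
tool_rot: [-179.8, -0.2, 150.7]
force: [0.2, 0.7, 0.3]
grip_width: 0.06
```

>>> servo_tool(commands=[-30.2,-24.9,12,0,0,0,-30.2,-24.9,12,0,0,0,-30.2,-24.9,12,0,0,0,-30.2,-24.9,12,0,0,0,-30.2,-24.9,12,0,0,0,-30.2,-24.9,12,0,0,0,-30.2,-24.9,12,0,0,0,-30.2,-24.9,12,0,0,0,0,0,0,0,0,0,0,0,0,0,0,0])

```text
time_s: 7.5
tool_pos: [0.5754, -0.1258, 0.1193]
tool_rot: [-179.9, -0.3, 150.8]
force: [-0.3, 1.1, 0.4]
grip_width: 0.0602
```

```bash
cat >> h.py <<'E'
def wpack(x,y,name=None,zr=(.015,.045),rad=.05):
    o=monitor.get_obs();p,d=read_camera("wrist");P=pts("wrist",d,o)
    m=(d>0)&(P[...,2]>zr[0])&(P[...,2]<zr[1])&(np.hypot(P[...,0]-x,P[...,1]-y)<rad)
    Q=P[m]
    if name: save(name,p)
    if len(Q)<20: print("few",len(Q));return
    z=np.percentile(Q[:,2],80);Q=Q[abs(Q[:,2]-z)<.006]
    r=cv2.minAreaRect(Q[:,:2].astype(np.float32))
    (cx,cy),(w,h),a=r
    if w<h:a+=90;w,h=h,w
    print("wrist: ctr",round(cx,4),round(cy,4),"LW",round(w,4),round(h,4),"ax",round(a%180,1),"z",round(z,4),len(Q))
E
python3 -c "
from h import *
plan(.579,-.124,.012,151)
wpack(.579,-.124,'w3')"
```

```text
t 7.5 turn [-0.13 -0.25 -0.17] then shift [ -2.3   3.3 107.3] F [-0.3  1.1  0.4]
wrist: ctr 0.5818 -0.122 LW 0.05 0.0342 ax 151.7 z 0.0291 2481
```

View pics/w3.png

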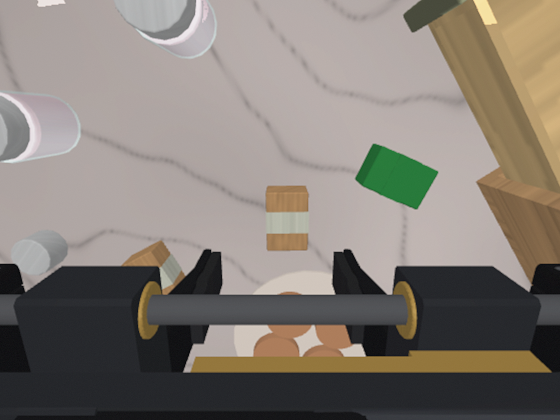

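The brown banded box shows at (287,218) between the fingers, and the green one at (397,176) is clear of them. The wrist camera puts the centre at (0.581, -0.1225).

>>> servo_tool(commands=[-2,2.5,17,0,0,0,-1.5,2.5,20,0,0,0,0,0,20,0,0,0,0,0,20,0,0,0,0,0,20,0,0,0,0,0,10,0,0,0,0,0,0,0,0,0,0,0,0,0,0,0])

```text
time_s: 8.35
tool_pos: [0.5831, -0.1216, 0.0154]
tool_rot: [180.0, 0.0, 151.0]
force: [-0.0, 0.1, 0.3]
grip_width: 0.0599
```

>>> servo_tool(commands=[0,0,0,0,0,0,0,0,0,0,0,0,0,0,0,0,0,0,0,0,0,0,0,0,0,0,0,0,0,0], jaw=25, newtons=12)

```text
time_s: 8.85
tool_pos: [0.583, -0.1223, 0.0151]
tool_rot: [180.0, 0.0, 151.0]
force: [0.4, 0.2, 2.0]
grip_width: 0.0342
```

>>> servo_tool(commands=[0,0,-20,0,0,0,0,0,-30,0,0,0,0,0,-40,0,0,0,0,0,-40,0,0,0,0,0,-30,0,0,0,0,0,0,0,0,0])

```text
time_s: 9.45
tool_pos: [0.5856, -0.1232, 0.1799]
tool_rot: [179.8, 0.5, 151.0]
force: [0.9, -0.6, -0.3]
grip_width: 0.0339
```

```bash
python3 -c "
from h import *
planst(.557,.119+.086,.17)"
```

```text
t 9.45 turn [  0.08   0.51 -34.84] then shift [ 13.1 386.8   9.9] F [ 0.9 -0.6 -0.3]
```

>>> servo_tool(commands=[0,0,0,0,0,-6.97,0,0,0,0,0,-6.97,0,0,0,0,0,-6.97,0,0,0,0,0,-6.97,0,0,0,0,0,-6.97])

```text
time_s: 9.95
tool_pos: [0.582, -0.1222, 0.1734]
tool_rot: [180.0, -0.1, -173.9]
force: [-0.2, -1.5, -0.4]
grip_width: 0.0342
```

>>> servo_tool(commands=[1.4,43,1,0,0,0,1.4,43,1,0,0,0,1.4,43,1,0,0,0,1.4,43,1,0,0,0,1.4,43,1,0,0,0,1.4,43,1,0,0,0,1.4,43,1,0,0,0,1.4,43,1,0,0,0,1.4,43,1,0,0,0,0,0,0,0,0,0])

```text
time_s: 10.95
tool_pos: [0.5271, 0.2697, 0.164]
tool_rot: [179.8, -0.2, -173.5]
force: [-0.2, 0.6, -1.4]
grip_width: 0.0338
```

>>> servo_tool(commands=[0,0,0,0,0,0,0,0,0,0,0,0])

```text
time_s: 11.15
tool_pos: [0.531, 0.2595, 0.165]
tool_rot: [-179.9, -0.1, -174.3]
force: [0.8, 0.3, -1.0]
grip_width: 0.0341
```

```bash
python3 -c "
from h import *
planst(.557,.119+.086,.039)
p,d=read_camera('wrist');save('w4',p)"
```

```text
t 11.15 turn [-0.09 -0.05 -0.08] then shift [ -2.5   0.5 126. ] F [ 0.8  0.3 -1. ]
```

View pics/w4.png

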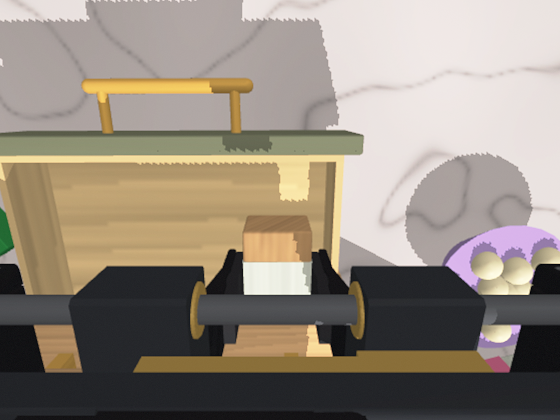

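The box is held over the drawer's left end, with its band at (277,277) and the left wall at (337,210). Lowering it.

>>> servo_tool(commands=[-2.5,0.5,22,0,0,0,0,0,25,0,0,0,0,0,25,0,0,0,0,0,25,0,0,0,0,0,20,0,0,0,0,0,9,0,0,0,0,0,0,0,0,0,0,0,0,0,0,0])

```text
time_s: 12.0
tool_pos: [0.5342, 0.2618, 0.0407]
tool_rot: [180.0, 0.1, -174.2]
force: [-0.3, 0.2, -0.4]
grip_width: 0.0342
```

>>> servo_tool(commands=[0,0,0,0,0,0,0,0,0,0,0,0,0,0,0,0,0,0,0,0,0,0,0,0], jaw=42)

```text
time_s: 12.4
tool_pos: [0.5335, 0.2623, 0.0402]
tool_rot: [180.0, 0.0, -174.2]
force: [-0.2, -0.0, 0.5]
grip_width: 0.0414
```

>>> servo_tool(commands=[0,0,-15,0,0,0,0,0,-30,0,0,0,0,0,-45,0,0,0,0,0,-45,0,0,0,0,0,-45,0,0,0,0,0,0,0,0,0])

```text
time_s: 13.0
tool_pos: [0.537, 0.2638, 0.229]
tool_rot: [179.7, 0.7, -174.2]
force: [1.1, -0.6, 0.1]
grip_width: 0.0421
```

```bash
python3 - <<'E'
from h import *
import io,contextlib
p,d,P,o=packs(False)
for c,a,z,rgb in o:
    if abs(z-.032)<.004: print(c,round(a,1),round(z,3),rgb)
save("t5",cv2.resize(p[100:320,110:450],(800,518),interpolation=3))
plan(.57,-.251,.12,178)
E
```

```text
[ 0.591 -0.03 ] 37.2 0.033 [40. 80. 48.]
[ 0.581 -0.389] 0.9 0.032 [102.  92.  77.]
[ 0.57  -0.252] 178.3 0.031 [104.  93.  78.]
[ 0.502 -0.329] 102.3 0.03 [110. 111. 111.]
[ 0.445 -0.396] 150.9 0.032 [102.  91.  76.]
t 13.05 turn [0.26 0.46 7.82] then shift [ -52.4 -512.6  105.3] F [0.2 0.1 0.2]
```

View pics/t5.png

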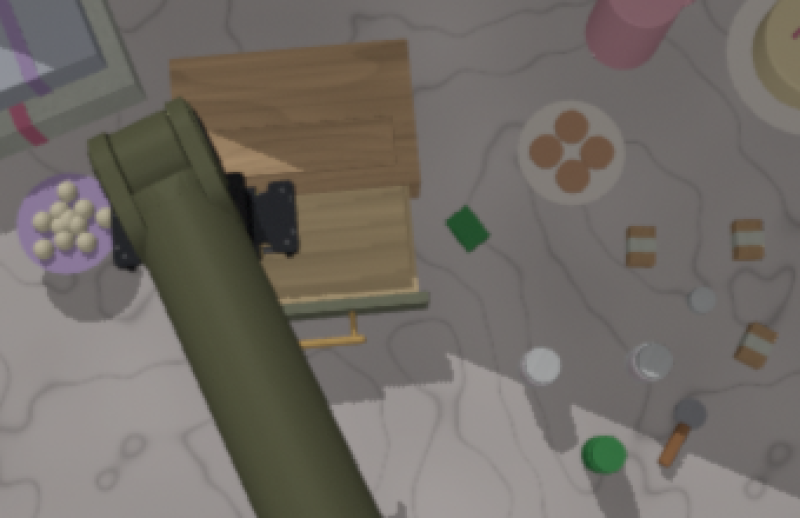

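The first box is in the drawer and the rest are where they were. Next is the box at top0c (641,246).

>>> servo_tool(commands=[0,0,0,0,0,7.8,-5,-50,8,0,0,0,-5,-50,8,0,0,0,-5,-50,8,0,0,0,-5,-50,8,0,0,0,-5,-50,8,0,0,0,-5,-50,8,0,0,0,-5,-50,8,0,0,0,-5,-50,8,0,0,0,-5,-50,8,0,0,0], jaw=60)

```text
time_s: 14.05
tool_pos: [0.5615, -0.1829, 0.1483]
tool_rot: [180.0, -0.0, 178.0]
force: [1.4, 0.0, -0.8]
grip_width: 0.0599
```

>>> servo_tool(commands=[-5,-40,20,0,0,0,-2,-20,15,0,0,0,0,0,0,0,0,0,0,0,0,0,0,0,0,0,0,0,0,0])

```text
time_s: 14.55
tool_pos: [0.5679, -0.2395, 0.1144]
tool_rot: [179.9, 0.0, 178.2]
force: [0.1, 0.7, 0.1]
grip_width: 0.0601
```

```bash
python3 -c "
from h import *
wpack(.571,-.251,'w6')
plan(.571,-.251,.015,178)"
```

```text
wrist: ctr 0.5734 -0.251 LW 0.0505 0.0347 ax 178.7 z 0.029 2569
t 14.6 turn [0.06 0.07 0.19] then shift [ -3.3 -11.4  99.7] F [-0.6  0.4  0. ]
```

View pics/w6.png

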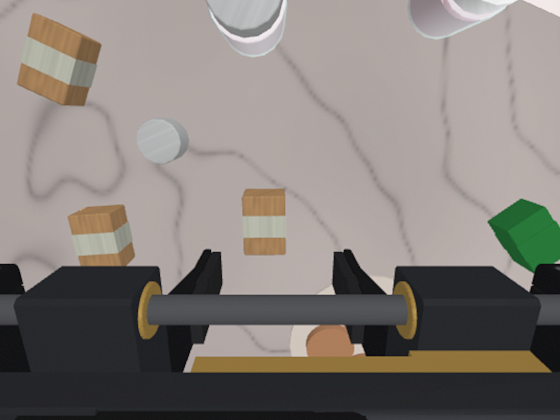

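Box B is at (264,222), and its neighbour at (100,237) is clear.

>>> servo_tool(commands=[-5,-6,14,0,0,0,0,-5.5,16,0,0,0,0,0,20,0,0,0,0,0,20,0,0,0,0,0,20,0,0,0,0,0,9.5,0,0,0,0,0,0,0,0,0,0,0,0,0,0,0])

```text
time_s: 15.4
tool_pos: [0.5719, -0.2535, 0.0146]
tool_rot: [-180.0, 0.0, 178.0]
force: [0.9, -0.3, -0.1]
grip_width: 0.0598
```

>>> servo_tool(commands=[0,0,0,0,0,0,0,0,0,0,0,0,0,0,0,0,0,0,0,0,0,0,0,0,0,0,0,0,0,0], jaw=25)

```text
time_s: 15.9
tool_pos: [0.5721, -0.2531, 0.0149]
tool_rot: [180.0, 0.0, 178.0]
force: [-0.8, 0.2, 1.0]
grip_width: 0.034
```

>>> servo_tool(commands=[0,0,-20,0,0,0,0,0,-30,0,0,0,0,0,-40,0,0,0,0,0,-40,0,0,0,0,0,-30,0,0,0,0,0,0,0,0,0])

```text
time_s: 16.5
tool_pos: [0.5744, -0.2548, 0.1799]
tool_rot: [-179.9, 0.5, 178.0]
force: [0.0, 0.3, -0.1]
grip_width: 0.0338
```

```bash
python3 -c "
from h import *
planst(.557,.119+.029,.17)"
```

```text
t 16.5 turn [-0.17  0.5  -7.79] then shift [-11.3 459.5   9.9] F [ 0.   0.3 -0.1]
```

>>> servo_tool(commands=[0,0,0,0,0,-7.8,-1.2,50,1,0,0,0,-1.2,50,1,0,0,0,-1.2,50,1,0,0,0,-1.2,50,1,0,0,0,-1.2,50,1,0,0,0,-1.2,50,1,0,0,0,-1.2,50,1,0,0,0,-1.2,50,1,0,0,0,-1.2,40,1,0,0,0])

```text
time_s: 17.5
tool_pos: [0.5364, 0.1888, 0.1645]
tool_rot: [180.0, -0.1, -174.0]
force: [0.1, 0.1, -0.6]
grip_width: 0.0336
```

>>> servo_tool(commands=[0,19.5,0,0,0,0,0,0,0,0,0,0,0,0,0,0,0,0,0,0,0,0,0,0])

```text
time_s: 17.9
tool_pos: [0.5362, 0.2024, 0.1651]
tool_rot: [-179.9, -0.0, -174.3]
force: [-0.0, -0.8, 0.3]
grip_width: 0.034
```

```bash
python3 -c "
from h import *
planst(.557,.119+.029,.039)
o=monitor.get_obs();p,d=read_camera('wrist');save('w7',p)
P=pts('wrist',d,o);S,T=tost(P[...,0],P[...,1])
m=(P[...,2]>.044)&(P[...,2]<.058)&(T>.175)&(T<.24)&(S>.52)&(S<.62)
if m.any(): print(S[m].min(),S[m].max(),T[m].min(),T[m].max())
"
```

```text
t 17.9 turn [-0.07 -0.03 -0.14] then shift [ -3.    0.8 126.1] F [-0.  -0.8  0.3]
0.5305659606688928 0.5800507572333382 0.17501499538689452 0.1982912819446539
```

View pics/w7.png

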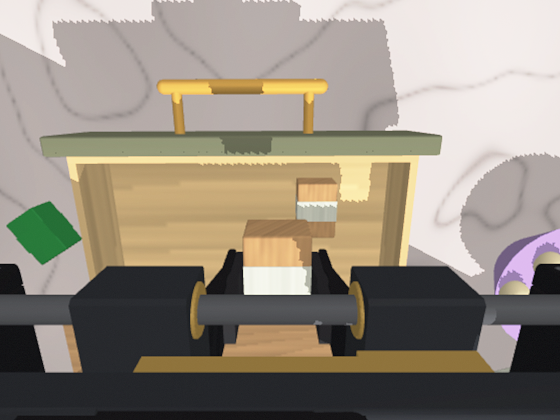

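```bash
python3 -c "
from h import *
o=monitor.get_obs();p,d=read_camera('wrist')
P=pts('wrist',d,o);S,T=tost(P[...,0],P[...,1])
for u in (285,292,300,318,332,340,360,395,410,418): print(u,S[190,u].round(3),T[190,u].round(3),P[190,u,2].round(3))
"
```

```text
285 0.543 0.154 0.022
292 0.543 0.161 0.022
300 0.537 0.167 0.049
318 0.537 0.182 0.051
332 0.537 0.194 0.049
340 0.543 0.206 0.022
360 0.543 0.225 0.023
395 0.537 0.249 0.048
410 0.532 0.252 0.073
418 0.548 0.289 0.001
```

The first box now lies at t=0.164–0.197 instead of 0.188–0.222, so it was shifted, probably by the announced knock. I'll lower this box at t≈0.120 and push the first one back left with the finger's side.

>>> servo_tool(commands=[-3,-14,16,0,0,0,0,-13,25,0,0,0,0,0,25,0,0,0,0,0,25,0,0,0,0,0,20,0,0,0,0,0,13,0,0,0,0,0,0,0,0,0,0,0,0,0,0,0])

```text
time_s: 18.8
tool_pos: [0.5422, 0.178, 0.0422]
tool_rot: [180.0, 0.1, -174.2]
force: [0.1, 0.7, -0.4]
grip_width: 0.0338
```

>>> servo_tool(commands=[0,4,0,0,0,0,0,5,0,0,0,0,0,5,0,0,0,0,0,5,0,0,0,0,0,5,0,0,0,0,0,5,0,0,0,0,0,5,0,0,0,0,0,2,0,0,0,0,0,0,0,0,0,0])

```text
time_s: 19.7
tool_pos: [0.5378, 0.2147, 0.0414]
tool_rot: [180.0, -0.0, -174.1]
force: [-0.3, -0.2, -0.4]
grip_width: 0.034
```

>>> servo_tool(commands=[0,0,0,0,0,0,0,0,0,0,0,0,0,0,0,0,0,0,0,0,0,0,0,0], jaw=42)

```text
time_s: 20.1
tool_pos: [0.5381, 0.2139, 0.0416]
tool_rot: [180.0, 0.0, -174.2]
force: [-0.6, -0.2, -0.1]
grip_width: 0.0419
```

>>> servo_tool(commands=[0,0,-15,0,0,0,0,0,-30,0,0,0,0,0,-45,0,0,0,0,0,-45,0,0,0,0,0,-45,0,0,0,0,0,0,0,0,0])

```text
time_s: 20.7
tool_pos: [0.5418, 0.2155, 0.2306]
tool_rot: [179.7, 0.8, -174.2]
force: [1.2, -0.2, 0.3]
grip_width: 0.042
```

```bash
python3 - <<'E'
from h import *
o=monitor.get_obs();p,d=read_camera("wrist");save("w8",p)
P=pts("wrist",d,o);S,T=tost(P[...,0],P[...,1]);Z=P[...,2]
m=(Z>.044)&(Z<.058)&(S>.51)&(S<.62)&(T>0)&(T<.24)
n,l,s,c=cv2.connectedComponentsWithStats(m.astype(np.uint8))
for i in range(1,n):
    if s[i,4]>100: k=l==i;print(S[k].min().round(3),S[k].max().round(3),T[k].min().round(3),T[k].max().round(3))
p,d,P,o=packs(False)
for c,a,z,rgb in o:
    if abs(z-.032)<.004: print(c,round(a,1),round(z,3),rgb)
plan(.581,-.389,.12,181)
E
```

```text
0.53 0.58 0.187 0.222
0.533 0.582 0.141 0.175
[ 0.591 -0.03 ] 38.0 0.031 [40. 79. 47.]
[ 0.581 -0.39 ] 1.5 0.032 [102.  91.  77.]
[ 0.502 -0.329] 34.1 0.031 [109. 110. 110.]
[ 0.445 -0.396] 152.4 0.032 [102.  90.  76.]
t 20.8 turn [0.11 0.22 4.82] then shift [ -31.7 -604.1  104.1] F [ 0.  -0.5 -0.3]
```

View pics/w8.png

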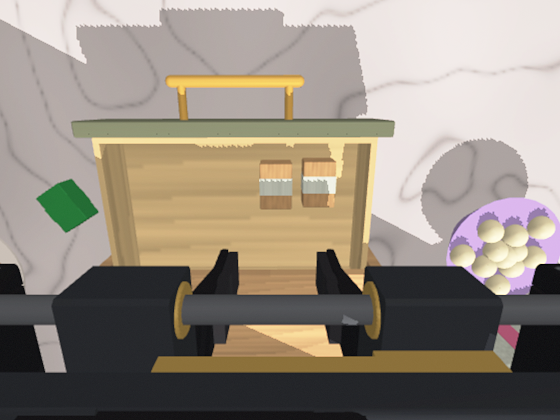

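Both boxes lie flat in the drawer, at (275,185) and (318,182). Next is box C at (0.581, -0.390).

>>> servo_tool(commands=[0,0,0,0,0,4.8,-3,-50,3,0,0,0,-3,-50,3,0,0,0,-3,-50,3,0,0,0,-3,-50,3,0,0,0,-3,-50,3,0,0,0,-3,-50,3,0,0,0,-3,-50,3,0,0,0,-3,-50,3,0,0,0,-3,-50,3,0,0,0], jaw=60)

```text
time_s: 21.8
tool_pos: [0.5719, -0.2352, 0.1932]
tool_rot: [179.9, -0.1, -179.0]
force: [1.3, 0.0, 0.2]
grip_width: 0.0604
```

>>> servo_tool(commands=[-2,-50,20,0,0,0,-2,-50,25,0,0,0,-2,-40,30,0,0,0,0,0,0,0,0,0,0,0,0,0,0,0,0,0,0,0,0,0])

```text
time_s: 22.4
tool_pos: [0.5814, -0.3632, 0.1235]
tool_rot: [179.9, 0.0, -178.9]
force: [0.1, -0.7, 0.7]
grip_width: 0.0603
```

```bash
python3 -c "
from h import *
wpack(.582,-.389,'w9')
plan(.583,-.389,.015,182)"
```

```text
wrist: ctr 0.5836 -0.3885 LW 0.05 0.0347 ax 2.6 z 0.029 2444
t 22.45 turn [ 0.05  0.07 -0.84] then shift [-1.000e-01 -2.610e+01  1.093e+02] F [ 0.4  0.2 -0.2]
```

View pics/w9.png

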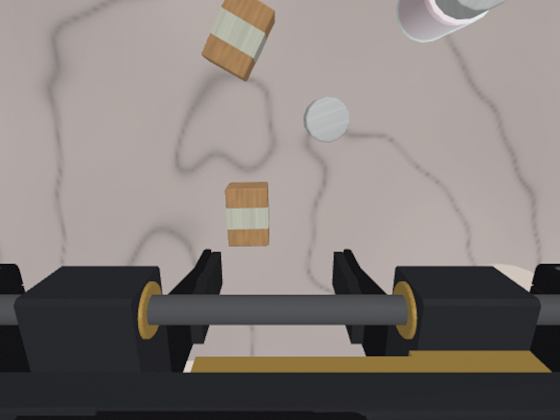

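Box C is at (247,214) and the tin at (327,119) is well clear.

>>> servo_tool(commands=[0,-14,14,0,0,-1,0,-12,16,0,0,0,0,0,20,0,0,0,0,0,20,0,0,0,0,0,20,0,0,0,0,0,19,0,0,0,0,0,0,0,0,0,0,0,0,0,0,0])

```text
time_s: 23.25
tool_pos: [0.5817, -0.3904, 0.0146]
tool_rot: [180.0, -0.0, -178.0]
force: [-0.2, 0.2, 1.1]
grip_width: 0.0597
```

>>> servo_tool(commands=[0,0,0,0,0,0,0,0,0,0,0,0,0,0,0,0,0,0,0,0,0,0,0,0,0,0,0,0,0,0], jaw=25)

```text
time_s: 23.75
tool_pos: [0.5819, -0.3906, 0.0153]
tool_rot: [180.0, 0.0, -178.0]
force: [-0.8, 0.2, 2.2]
grip_width: 0.0339
```

>>> servo_tool(commands=[0,0,-20,0,0,0,0,0,-30,0,0,0,0,0,-40,0,0,0,0,0,-40,0,0,0,0,0,-30,0,0,0,0,0,0,0,0,0])

```text
time_s: 24.35
tool_pos: [0.5836, -0.3929, 0.1806]
tool_rot: [-179.7, 0.4, -178.0]
force: [-0.5, 0.0, -0.4]
grip_width: 0.034
```

```bash
python3 -c "
from h import *
planst(.557,.099,.17)"
```

```text
t 24.35 turn [-0.31  0.44 -3.78] then shift [-16.1 548.8  10.6] F [-0.5  0.  -0.4]
```

>>> servo_tool(commands=[0,0,0,0,0,-3.8,-1.8,50,1,0,0,0,-1.8,50,1,0,0,0,-1.8,50,1,0,0,0,-1.8,50,1,0,0,0,-1.8,50,1,0,0,0,-1.8,50,1,0,0,0,-1.8,50,1,0,0,0,-1.8,50,1,0,0,0,-1.8,50,1,0,0,0])

```text
time_s: 25.35
tool_pos: [0.5509, 0.0601, 0.1648]
tool_rot: [180.0, -0.1, -174.2]
force: [1.0, 0.9, -1.3]
grip_width: 0.0339
```

>>> servo_tool(commands=[0,50,0,0,0,0,0,40,0,0,0,0,0,8.8,0,0,0,0,0,0,0,0,0,0,0,0,0,0,0,0,0,0,0,0,0,0])

```text
time_s: 25.95
tool_pos: [0.5423, 0.154, 0.1655]
tool_rot: [-179.9, -0.0, -174.4]
force: [-0.1, -1.0, -0.6]
grip_width: 0.0337
```

```bash
cat >> h.py <<'E'
def inside(name):
    o=monitor.get_obs();p,d=read_camera("wrist");save(name,p)
    P=pts("wrist",d,o);S,T=tost(P[...,0],P[...,1]);Z=P[...,2]
    m=(Z>.044)&(Z<.058)&(S>.51)&(S<.62)&(T>0)&(T<.24)
    n,l,s,c=cv2.connectedComponentsWithStats(m.astype(np.uint8))
    for i in range(1,n):
        if s[i,4]>100: k=l==i;print(S[k].min().round(3),S[k].max().round(3),T[k].min().round(3),T[k].max().round(3))
E
python3 -c "
from h import *
planst(.557,.099,.041)
inside('w10')"
```

```text
t 25.95 turn [-0.06 -0.02 -0.17] then shift [ -1.9   0.6 124.5] F [-0.1 -1.  -0.6]
0.53 0.58 0.187 0.222
0.532 0.583 0.141 0.176
```

View pics/w10.png

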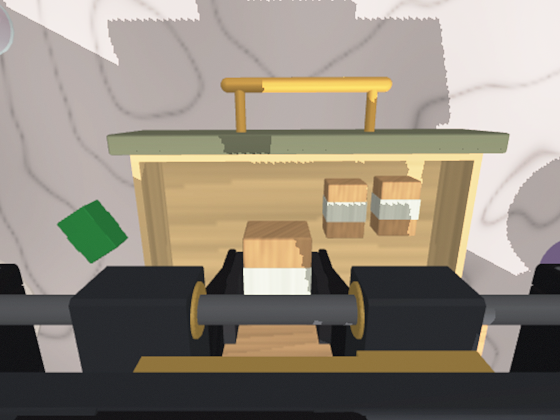

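The two stored boxes are undisturbed at (344,208) and (396,206), and the slot below the held box is free.

>>> servo_tool(commands=[-2,0.5,22,0,0,0,0,0,25,0,0,0,0,0,25,0,0,0,0,0,25,0,0,0,0,0,19,0,0,0,0,0,8,0,0,0,0,0,0,0,0,0,0,0,0,0,0,0])

```text
time_s: 26.8
tool_pos: [0.5448, 0.1568, 0.0427]
tool_rot: [180.0, 0.1, -174.2]
force: [0.3, 0.1, -0.4]
grip_width: 0.0338
```

>>> servo_tool(commands=[0,0,0,0,0,0,0,0,0,0,0,0,0,0,0,0,0,0,0,0,0,0,0,0], jaw=42)

```text
time_s: 27.2
tool_pos: [0.5442, 0.1575, 0.0422]
tool_rot: [180.0, 0.0, -174.2]
force: [-1.3, 0.5, -0.0]
grip_width: 0.0415
```

>>> servo_tool(commands=[0,0,-15,0,0,0,0,0,-30,0,0,0,0,0,-45,0,0,0,0,0,-45,0,0,0,0,0,-45,0,0,0,0,0,0,0,0,0])

```text
time_s: 27.8
tool_pos: [0.5479, 0.1582, 0.2305]
tool_rot: [179.8, 0.8, -174.2]
force: [0.7, -0.4, 0.7]
grip_width: 0.0425
```

```bash
python3 - <<'E'
from h import *
inside("w11")
p,d,P,o=packs(False)
for c,a,z,rgb in o:
    if abs(z-.032)<.004 or abs(z-.079)<.003: print(c,round(a,1),round(z,3),rgb)
plan(.446,-.395,.12,153)
E
```

```text
0.53 0.581 0.186 0.222
0.533 0.583 0.141 0.175
0.535 0.585 0.084 0.118
[ 0.591 -0.029] 38.9 0.032 [40. 79. 47.]
[ 0.502 -0.328] 91.0 0.029 [109. 110. 110.]
[ 0.445 -0.396] 154.5 0.032 [101.  90.  75.]
[ 0.419 -0.255] 130.5 0.079 [115. 115. 116.]
[ 0.412 -0.119] 154.4 0.079 [145. 145. 145.]
[ 0.305 -0.198] 90.7 0.079 [ 53. 105.  63.]
t 27.9 turn [ 0.14  0.19 32.82] then shift [-162.8 -537.1  104.2] F [-1.1 -0.  -0.6]
```

>>> servo_tool(commands=[0,0,0,0,0,8.2,0,0,0,0,0,8.2,0,0,0,0,0,8.2,0,0,0,0,0,8.2,-14.8,-48.8,2,0,0,0,-14.8,-48.8,2,0,0,0,-14.8,-48.8,2,0,0,0,-14.8,-48.8,2,0,0,0,-14.8,-48.8,2,0,0,0,-14.8,-48.8,2,0,0,0], jaw=60)

```text
time_s: 28.9
tool_pos: [0.4896, -0.1395, 0.2088]
tool_rot: [-180.0, -0.1, 153.0]
force: [0.5, -0.1, 0.5]
grip_width: 0.0596
```

>>> servo_tool(commands=[-14.8,-48.8,2,0,0,0,-14.8,-48.8,4,0,0,0,-14.8,-48.8,10,0,0,0,-14.8,-48.8,30,0,0,0,-14.8,-48.8,40,0,0,0,0,0,0,0,0,0,0,0,0,0,0,0,0,0,0,0,0,0])

```text
time_s: 29.7
tool_pos: [0.4514, -0.3643, 0.1382]
tool_rot: [179.9, -0.0, 153.1]
force: [1.3, -0.3, -0.6]
grip_width: 0.0598
```

```bash
python3 -c "
from h import *
wpack(.446,-.395,'w12')
plan(.446,-.395,.015,153)"
```

```text
wrist: ctr 0.4473 -0.3947 LW 0.0505 0.0342 ax 152.4 z 0.0291 2201
t 29.75 turn [0.07 0.04 0.17] then shift [ -8.7 -30.2 123.7] F [ 0.3 -0.9 -0.4]
```

View pics/w12.png

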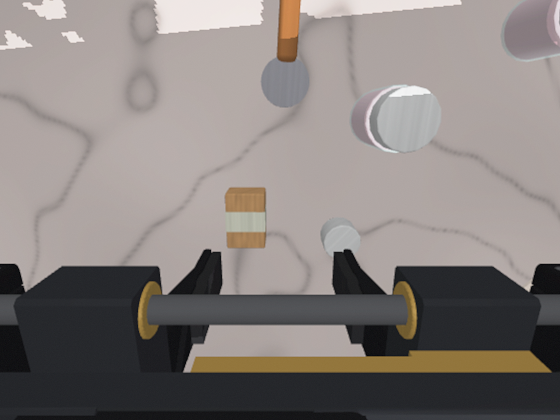

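Box D is at (245,217) and the tin at (340,237), about 25 mm clear of the finger. I'll centre over the box first, then go down.

>>> servo_tool(commands=[-5,-16,5,0,0,0,-5,-14,10,0,0,0,0,0,20,0,0,0,0,0,20,0,0,0,0,0,20,0,0,0,0,0,20,0,0,0,0,0,19,0,0,0,0,0,9.5,0,0,0,0,0,0,0,0,0,0,0,0,0,0,0], jaw=54)

```text
time_s: 30.75
tool_pos: [0.4471, -0.3967, 0.0158]
tool_rot: [180.0, 0.1, 153.1]
force: [-0.0, -0.6, 1.0]
grip_width: 0.0536
```

>>> servo_tool(commands=[0,0,0,0,0,0,0,0,0,0,0,0,0,0,0,0,0,0,0,0,0,0,0,0,0,0,0,0,0,0], jaw=25)

```text
time_s: 31.25
tool_pos: [0.4465, -0.3969, 0.0153]
tool_rot: [180.0, 0.0, 153.0]
force: [0.5, 1.1, 2.6]
grip_width: 0.0339
```

>>> servo_tool(commands=[0,0,-20,0,0,0,0,0,-30,0,0,0,0,0,-40,0,0,0,0,0,-40,0,0,0,0,0,-30,0,0,0,0,0,0,0,0,0])

```text
time_s: 31.85
tool_pos: [0.4479, -0.3992, 0.1794]
tool_rot: [-180.0, 0.5, 153.0]
force: [-0.5, -0.9, -0.2]
grip_width: 0.0338
```

```bash
python3 -c "
from h import *
planst(.557,.042,.17)"
```

```text
t 31.85 turn [ -0.18   0.44 -32.79] then shift [-151.8  484.4    9.4] F [-0.5 -0.9 -0.2]
```

>>> servo_tool(commands=[0,0,0,0,0,-8.2,0,0,0,0,0,-8.2,0,0,0,0,0,-8.2,0,0,0,0,0,-8.2,-14.8,48,1,0,0,0,-14.8,48,1,0,0,0,-14.8,48,1,0,0,0,-14.8,48,1,0,0,0,-14.8,48,1,0,0,0,-14.8,48,1,0,0,0])

```text
time_s: 32.85
tool_pos: [0.5043, -0.1007, 0.1679]
tool_rot: [180.0, -0.0, -174.2]
force: [1.4, -0.1, 1.3]
grip_width: 0.0335
```

>>> servo_tool(commands=[-14.8,48,1,0,0,0,-14.8,48,1,0,0,0,-14.8,48,1,0,0,0,-14.8,48,1,0,0,0,0,4,0,0,0,0,0,0,0,0,0,0,0,0,0,0,0,0,0,0,0,0,0,0])

```text
time_s: 33.65
tool_pos: [0.5436, 0.0949, 0.1646]
tool_rot: [-180.0, -0.0, -174.4]
force: [0.3, -0.4, 0.2]
grip_width: 0.0342
```

```bash
python3 -c "
from h import *
planst(.557,.042,.041)
inside('w13')"
```

```text
t 33.65 turn [-0.03 -0.02 -0.17] then shift [ -6.6   2.5 123.6] F [ 0.3 -0.4  0.2]
0.53 0.58 0.186 0.222
0.532 0.583 0.14 0.176
0.535 0.585 0.083 0.118
```

View pics/w13.png

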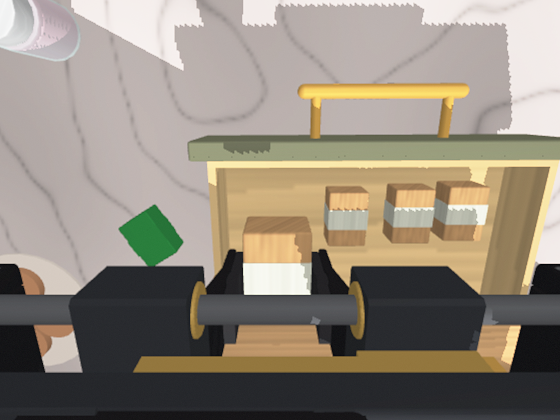

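>>> servo_tool(commands=[-4,1.5,22,0,0,0,-2.5,1,25,0,0,0,0,0,25,0,0,0,0,0,25,0,0,0,0,0,18,0,0,0,0,0,8,0,0,0,0,0,0,0,0,0,0,0,0,0,0,0])

```text
time_s: 34.5
tool_pos: [0.5507, 0.1001, 0.0428]
tool_rot: [180.0, 0.1, -174.2]
force: [0.2, -0.3, -0.5]
grip_width: 0.0342
```

>>> servo_tool(commands=[0,0,0,0,0,0,0,0,0,0,0,0,0,0,0,0,0,0,0,0,0,0,0,0], jaw=42)

```text
time_s: 34.9
tool_pos: [0.5502, 0.1006, 0.0423]
tool_rot: [180.0, 0.0, -174.2]
force: [0.3, 0.1, -0.2]
grip_width: 0.0418
```

>>> servo_tool(commands=[0,0,-15,0,0,0,0,0,-30,0,0,0,0,0,-45,0,0,0,0,0,-45,0,0,0,0,0,-35,0,0,0,0,0,0,0,0,0])

```text
time_s: 35.5
tool_pos: [0.5534, 0.1009, 0.2192]
tool_rot: [179.9, 0.7, -174.2]
force: [0.4, 0.6, -0.4]
grip_width: 0.0417
```

```bash
python3 -c "
from h import *
inside('w14')
planst(.42,.120,.12)"
```

```text
0.53 0.58 0.186 0.222
0.533 0.582 0.026 0.06
0.532 0.582 0.141 0.176
0.535 0.585 0.083 0.118
t 35.55 turn [0.1  0.4  0.02] then shift [139.2  75.6  96. ] F [ 0.4  0.  -1.6]
```

View pics/w14.png

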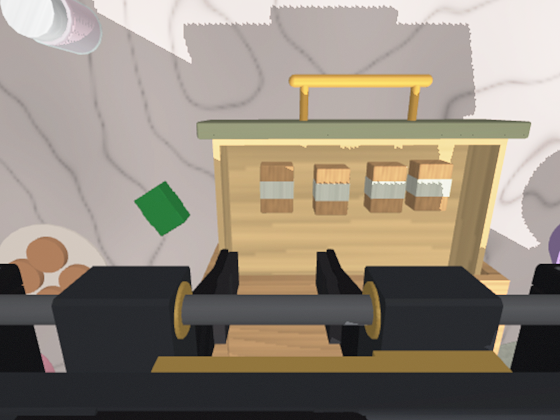

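All four boxes sit in the drawer, at (277,187), (331,190), (386,187) and (430,185). Now I'll shut it by pushing the bar from the front with closed fingers.

>>> servo_tool(commands=[27,15,0,0,0,0,27,15,0,0,0,0,27,15,0,0,0,0,27,15,10,0,0,0,26,15.6,10,0,0,0,0,0,10,0,0,0,0,0,0,0,0,0], jaw=0)

```text
time_s: 36.25
tool_pos: [0.4075, 0.1615, 0.1801]
tool_rot: [-179.9, -0.2, -174.1]
force: [-0.3, 1.0, -0.7]
grip_width: 0.0013
```

```bash
python3 -c "
from h import *
planst(.425,.120,.042)"
```

```text
t 36.25 turn [-0.09 -0.16  0.1 ] then shift [ -3.3   0.5 138.1] F [-0.3  1.  -0.7]
```

>>> servo_tool(commands=[-3,0.5,28,0,0,0,0,0,30,0,0,0,0,0,30,0,0,0,0,0,30,0,0,0,0,0,20,0,0,0,0,0,0,0,0,0,0,0,0,0,0,0])

```text
time_s: 36.95
tool_pos: [0.4127, 0.1623, 0.0441]
tool_rot: [-180.0, -0.0, -174.2]
force: [0.6, 0.1, 1.2]
grip_width: 0.0005
```

>>> servo_tool(commands=[-5,0,0,0,0,0,-6,0,0,0,0,0,-8,0,0,0,0,0,-8,0,0,0,0,0,-8,0,0,0,0,0,-8,0,0,0,0,0,-8,0,0,0,0,0,-8,0,0,0,0,0,-8,0,0,0,0,0,-8,0,0,0,0,0])

```text
time_s: 37.95
tool_pos: [0.4871, 0.1706, 0.0438]
tool_rot: [180.0, -0.0, -174.2]
force: [-2.3, -0.2, 0.5]
grip_width: 0.0003
```

>>> servo_tool(commands=[-8,0,0,0,0,0,-8,0,0,0,0,0,-8,0,0,0,0,0,-8,0,0,0,0,0,-7,0,0,0,0,0,-7,0,0,0,0,0,-6,0,0,0,0,0,-4,0,0,0,0,0,0,0,0,0,0,0])

```text
time_s: 38.85
tool_pos: [0.5431, 0.176, 0.0439]
tool_rot: [-180.0, 0.1, -174.2]
force: [0.1, 0.1, -0.2]
grip_width: 0.0001
```

```bash
python3 -c "
from h import *
planst(.575,.120,.042)"
```

```text
t 38.85 turn [-0.02  0.06  0.01] then shift [-16.9  -0.2   1.9] F [ 0.1  0.1 -0.2]
```

>>> servo_tool(commands=[-4,0,0,0,0,0,-4,0,0,0,0,0,-4,0,0,0,0,0,-3,0,0,0,0,0,-2,0,0,0,0,0,0,0,0,0,0,0])

```text
time_s: 39.45
tool_pos: [0.5566, 0.1774, 0.0435]
tool_rot: [-180.0, -0.4, -174.2]
force: [-8.9, -1.4, 4.5]
grip_width: 0.0006
```

```bash
python3 - <<'E'
from h import *
planst(.575,.120,.042)
o=monitor.get_obs();p,d=read_camera("wrist");save("w15",p)
P=pts("wrist",d,o);S,T=tost(P[...,0],P[...,1]);Z=P[...,2]
m=(Z>.048)&(Z<.07)&(S>.5)&(S<.6)
for tt in (.08,.09,.145,.155):
    k=m&(abs(T-tt)<.004)
    if k.any(): print(tt,S[k].min(),S[k].max())
E
```

```text
t 39.45 turn [-0.04 -0.36  0.03] then shift [-3.3 -0.2  1.5] F [-8.9 -1.4  4.5]
```

>>> servo_tool(commands=[-2,0,0,0,0,0,-1,0,0,0,0,0,0,0,0,0,0,0])

```text
time_s: 39.8
tool_pos: [0.5568, 0.1774, 0.0435]
tool_rot: [-179.9, -0.7, -174.2]
force: [-15.2, -3.3, 12.3]
grip_width: 0.0006
```

>>> servo_tool(commands=[5,0,0,0,0,0,15,0,0,0,0,0,20,0,-20,0,0,0,15,0,-40,0,0,0,0,0,-40,0,0,0,0,0,-40,0,0,0,0,0,0,0,0,0,0,0,0,0,0,0])

```text
time_s: 40.6
tool_pos: [0.5086, 0.1731, 0.1852]
tool_rot: [179.9, 0.2, -174.2]
force: [-0.1, -0.0, -1.0]
grip_width: 0.0003
```

```bash
python3 - <<'E'
from h import *
o=monitor.get_obs();p,d=read_camera("wrist");save("w16",p)
P=pts("wrist",d,o);S,T=tost(P[...,0],P[...,1]);Z=P[...,2]
m=(Z>.048)&(Z<.07)&(S>.5)&(S<.61)
for tt in (.08,.09,.145,.155):
    k=m&(abs(T-tt)<.004)
    if k.any(): print(tt,S[k].min(),S[k].max())
p,d=read_camera("scene");save("s16",cv2.resize(p[140:420,80:450],(740,560),interpolation=3))
E
```

```text
0.08 0.5817845299597952 0.5834707629375921
0.09 0.5814860158108082 0.5833755220490442
0.145 0.581242028761541 0.5837542643811338
0.155 0.5812635896560807 0.5835950774753675
```

View pics/w16.png

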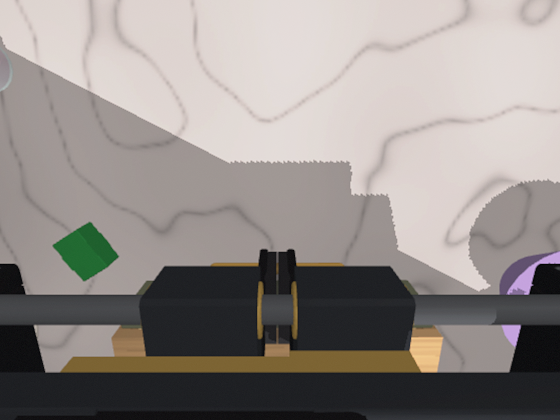

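View pics/s16.png

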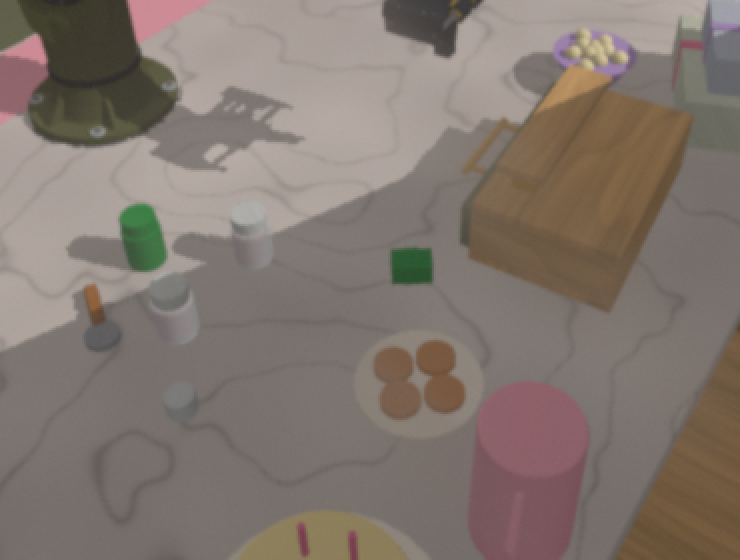

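The drawer is shut: the bar front is at 0.5814 (shut centre about 0.587), it held under a 15 N push, and the face is flush in the scene view at (465,215). Now I'll measure the ledge from above.

>>> servo_tool(commands=[0,0,-45,0,0,0,0,0,-45,0,0,0,-20,0,-25,0,0,0,-40,0,0,0,0,0,-40,0,0,0,0,0,-40,0,0,0,0,0,-40,0,0,0,0,0,-30,0,0,0,0,0,0,0,0,0,0,0,0,0,0,0])

```text
invalid input at $.commands: expected a multiple of 6 numbers
```

>>> servo_tool(commands=[0,0,0,0,0,0,0,0,0,0,0,0])

```text
time_s: 40.9
tool_pos: [0.5068, 0.1723, 0.1825]
tool_rot: [-180.0, -0.1, -174.2]
force: [-0.2, 0.2, -1.1]
grip_width: 0.0004
```

```bash
python3 - <<'E'
from h import *
o=monitor.get_obs();print(o["tool_pos"],o["tool_rot"]);p,d=read_camera("wrist");save("w17",p)
P=pts("wrist",d,o);S,T=tost(P[...,0],P[...,1]);Z=P[...,2]
m=(Z>.128)&(Z<.152)&(S>.6)&(S<.75)
Q=np.stack([S[m],T[m]],-1).astype(np.float32);print(m.sum(),cv2.minAreaRect(Q),Q.min(0),Q.max(0),np.median(Z[m]))
for tt in (.02,.05,.12,.18,.22):
    k=m&(abs(T-tt)<.003)
    if k.any(): print(tt,S[k].min(),S[k].max())
E
```

```text
[0.50683039 0.17234766 0.18251466] [-1.79951226e+02 -1.13100225e-01 -1.74174983e+02]Traceback (most recent call last):
  File "<stdin>", line 5, in <module>
    return umr_minimum(a, axis, None, out, keepdims, initial, where)
ValueError: zero-size array to reduction operation minimum which has no identity
```

View pics/w17.png

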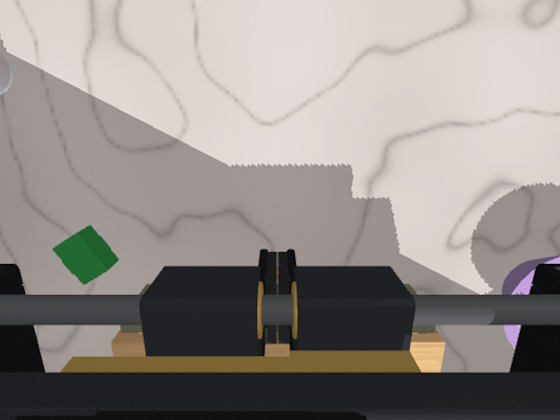

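That call was refused because a number was missing, so the arm has not moved. Repeating it.

>>> servo_tool(commands=[0,0,-45,0,0,0,0,0,-45,0,0,0,-20,0,-25,0,0,0,-40,0,0,0,0,0,-40,0,0,0,0,0,-40,0,0,0,0,0,-40,0,0,0,0,0,-30,0,0,0,0,0,0,0,0,0,0,0])

```text
time_s: 41.85
tool_pos: [0.7187, 0.1935, 0.294]
tool_rot: [-179.8, -0.2, -174.2]
force: [-0.5, -0.7, -0.7]
grip_width: 0.0007
```

>>> servo_tool(commands=[0,0,0,0,0,0,0,0,0,0,0,0])

```text
time_s: 42.05
tool_pos: [0.7156, 0.1939, 0.2991]
tool_rot: [180.0, -0.0, -174.2]
force: [-0.4, -0.4, -0.2]
grip_width: 0.0007
```

```bash
python3 - <<'E'
from h import *
o=monitor.get_obs();print(o["tool_pos"],o["tool_rot"]);p,d=read_camera("wrist");save("w18",p)
P=pts("wrist",d,o);S,T=tost(P[...,0],P[...,1]);Z=P[...,2]
m=(Z>.128)&(Z<.152)&(S>.6)&(S<.75)
Q=np.stack([S[m],T[m]],-1).astype(np.float32);print(m.sum(),cv2.minAreaRect(Q),Q.min(0),Q.max(0),np.median(Z[m]))
for tt in (.02,.05,.12,.18,.22):
    k=m&(abs(T-tt)<.003)
    if k.any(): print(tt,S[k].min(),S[k].max())
E
```

```text
[0.71555683 0.19393832 0.29907263] [ 1.79980737e+02 -2.04775226e-02 -1.74163239e+02]
15747 ((0.6825937628746033, 0.12007632851600647), (0.06020722910761833, 0.2399866133928299), 0.05407332256436348) [6.523987e-01 8.802385e-05] [0.7127723  0.24006198] 0.1403053038754469
0.02 0.6525862667910745 0.7124874445891348
0.05 0.6525644126175496 0.7126150782669484
0.12 0.6524984533036772 0.7125591318773876
0.18 0.6524475453735241 0.711129505927011
0.22 0.6524166565732848 0.7111156903125115
```

View pics/w18.png

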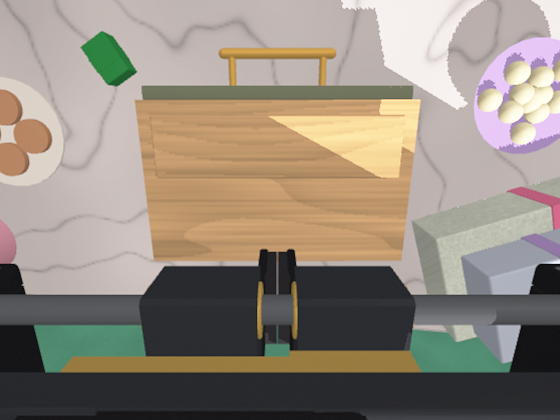

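The ledge centre is at s=0.6825, t=0.120, z=0.140. The jars meant are the white ones at (252,236) and (172,310) in the enlarged scene view. The green one at (143,237) is the look-alike. First jar: (0.412, -0.119).

```bash
python3 -c "
from h import *
p,d,P,o=packs(False)
for c,a,z,rgb in o:
    if abs(z-.079)<.004: print(c,z,rgb)
plan(.42,-.119,.20,180)"
```

```text
[ 0.42  -0.255] 0.07962303396904462 [118. 117. 118.]
[ 0.412 -0.119] 0.07941546168652165 [147. 147. 148.]
[ 0.306 -0.198] 0.07921392367383862 [ 54. 107.  65.]
t 42.15 turn [0.06 0.05 5.85] then shift [ 295.5 -313.1  100.1] F [ 0.4  0.4 -0.3]
```

>>> servo_tool(commands=[0,0,0,0,0,5.85,32.5,-34.5,0,0,0,0,32.5,-34.5,0,0,0,0,32.5,-34.5,0,0,0,0,32.5,-34.5,0,0,0,0,32.5,-34.5,10,0,0,0,32.5,-34.5,20,0,0,0,32.5,-34.5,20,0,0,0,32.5,-34.5,30,0,0,0,32.5,-35,20,0,0,0], jaw=75)

```text
time_s: 43.15
tool_pos: [0.428, -0.1103, 0.2031]
tool_rot: [179.9, 0.1, -179.9]
force: [-0.5, -0.2, -0.6]
grip_width: 0.0713
```

>>> servo_tool(commands=[0,0,0,0,0,0,0,0,0,0,0,0,0,0,0,0,0,0])

```text
time_s: 43.45
tool_pos: [0.431, -0.1091, 0.205]
tool_rot: [179.9, 0.2, -179.9]
force: [-0.0, -0.4, 1.0]
grip_width: 0.0746
```

```bash
python3 -c "
from h import *
wpack(.413,-.119,'w19',(.06,.09),.045)
plan(.413,-.119,.022,180);print(monitor.get_obs()['qpos'])"
```

```text
wrist: ctr 0.4144 -0.117 LW 0.042 0.042 ax 98.0 z 0.0768 1714
t 43.5 turn [0.02 0.14 0.09] then shift [ 18.2 -10.  183. ] F [0.4 0.2 1. ]
[-20.44286437  -8.42297304  28.7829484  113.02096984   4.15977395
  74.27434906  97.05195056]
```

View pics/w19.png

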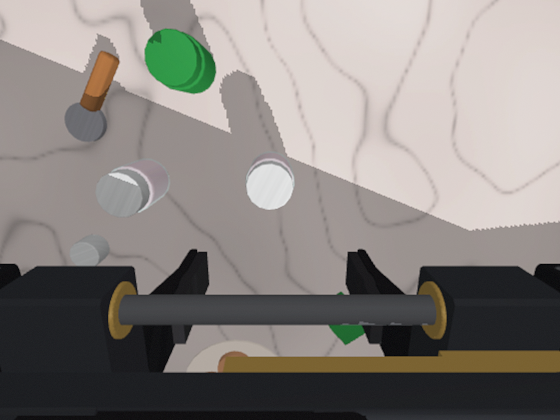

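The white jar is at (270,185), the second white jar at (135,187), and the green one at (180,60). Centring over the first.

>>> servo_tool(commands=[9,-4,20,0,0,0,8,-4,20,0,0,0,0,0,20,0,0,0,0,0,0,0,0,0,0,0,0,0,0,0])

```text
time_s: 44.0
tool_pos: [0.414, -0.1175, 0.1445]
tool_rot: [-180.0, 0.0, -179.9]
force: [-0.2, 0.3, 0.4]
grip_width: 0.075
```

```bash
python3 -c "
from h import *
wpack(.413,-.119,None,(.06,.09),.045)
plan(.414,-.117,.022,180);print(monitor.get_obs()['qpos'])"
```

```text
wrist: ctr 0.4141 -0.1168 LW 0.0421 0.042 ax 71.3 z 0.0768 2488
t 44.05 turn [-0.03  0.09  0.05] then shift [  0.4   0.7 123. ] F [ 0.3 -0.6 -0.3]
[-19.6446338   -7.42586861  30.14542643 119.29845374   4.0535431
  67.08960031  98.77012345]
```

>>> servo_tool(commands=[0.4,0.7,23,0,0,0,0,0,20,0,0,0,0,0,20,0,0,0,0,0,20,0,0,0,0,0,20,0,0,0,0,0,12,0,0,0,0,0,8,0,0,0,0,0,0,0,0,0,0,0,0,0,0,0])

```text
time_s: 44.95
tool_pos: [0.4135, -0.1175, 0.0215]
tool_rot: [-180.0, 0.1, 180.0]
force: [0.1, 0.2, -0.0]
grip_width: 0.0753
```

```bash
python3 -c "
from h import *
plan(.414,-.117,.022,180)"
```

```text
t 44.95 turn [-0.01  0.07 -0.02] then shift [-0.5  0.5 -0.5] F [ 0.1  0.2 -0. ]
```

>>> servo_tool(commands=[0,0,0,0,0,0,0,0,0,0,0,0,0,0,0,0,0,0,0,0,0,0,0,0,0,0,0,0,0,0,0,0,0,0,0,0], jaw=40, newtons=20)

```text
time_s: 45.55
tool_pos: [0.4129, -0.1171, 0.0211]
tool_rot: [180.0, 0.0, 180.0]
force: [-0.2, 0.7, 2.6]
grip_width: 0.0478
```

>>> servo_tool(commands=[0,0,-15,0,0,0,0,0,-30,0,0,0,0,0,-35,0,0,0,0,0,-35,0,0,0,0,0,-35,0,0,0,0,0,-35,0,0,0,0,0,-25,0,0,0,0,0,0,0,0,0,0,0,0,0,0,0])

```text
time_s: 46.45
tool_pos: [0.4124, -0.1174, 0.2303]
tool_rot: [180.0, -0.0, 180.0]
force: [-0.0, 0.3, -2.8]
grip_width: 0.0478
```

```bash
python3 -c "
from h import *
planst(.6825,.175,.230)"
```

```text
t 46.45 turn [ 0.01 -0.02 -5.83] then shift [-2.841e+02  3.335e+02  3.000e-01] F [-0.   0.3 -2.8]
```

>>> servo_tool(commands=[0,0,0,0,0,-5.85,-15,18,0,0,0,0,-33,39,0,0,0,0,-33,39,0,0,0,0,-33,39,0,0,0,0,-33,39,0,0,0,0,-33,39,0,0,0,0,-33,39,0,0,0,0,-33,39,0,0,0,0,-25,28,0,0,0,0])

```text
time_s: 47.45
tool_pos: [0.6453, 0.2245, 0.227]
tool_rot: [-180.0, -0.3, -174.0]
force: [0.9, -0.4, -1.3]
grip_width: 0.0476
```

>>> servo_tool(commands=[-13,14.5,0,0,0,0,0,0,0,0,0,0,0,0,0,0,0,0,0,0,0,0,0,0,0,0,0,0,0,0])

```text
time_s: 47.95
tool_pos: [0.6569, 0.2352, 0.2309]
tool_rot: [-180.0, -0.0, -174.3]
force: [-0.8, -0.2, -2.7]
grip_width: 0.0476
```

```bash
python3 -c "
from h import *
planst(.682,.175,.162)
p,d=read_camera('wrist');save('w20',p)"
```

```text
t 47.95 turn [-0.03 -0.02 -0.09] then shift [-4.7  7.3 68.9] F [-0.8 -0.2 -2.7]
```

View pics/w20.png

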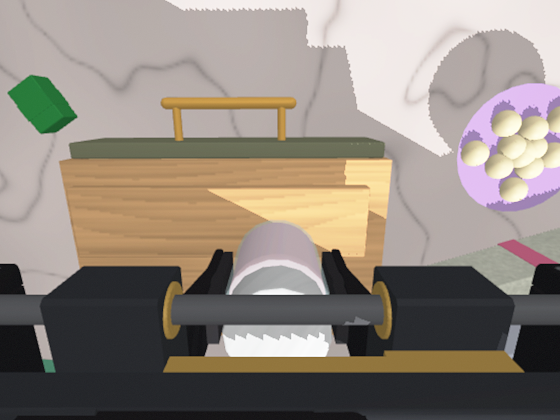

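>>> servo_tool(commands=[-4.7,7,10,0,0,0,0,0,15,0,0,0,0,0,15,0,0,0,0,0,12,0,0,0,0,0,8,0,0,0,0,0,5,0,0,0,0,0,0,0,0,0,0,0,0,0,0,0,0,0,0,0,0,0])

```text
time_s: 48.9
tool_pos: [0.6616, 0.2445, 0.1669]
tool_rot: [180.0, 0.1, -174.2]
force: [0.0, 1.0, -2.0]
grip_width: 0.0475
```

```bash
python3 -c "
from h import *
planst(.682,.175,.162)"
```

```text
t 48.9 turn [0.03 0.09 0.02] then shift [ 0.9 -1.4  4.9] F [ 0.  1. -2.]
```

>>> servo_tool(commands=[0.6,-1,2,0,0,0,0,0,2,0,0,0,0,0,1,0,0,0,0,0,0,0,0,0,0,0,0,0,0,0,0,0,0,0,0,0])

```text
time_s: 49.5
tool_pos: [0.6606, 0.2432, 0.1612]
tool_rot: [-180.0, 0.0, -174.2]
force: [-1.5, -0.9, 0.7]
grip_width: 0.0476
```

```bash
python3 -c "
from h import *
planst(.682,.175,.162)"
```

```text
t 49.5 turn [-0.01  0.01  0.02] then shift [-0.2 -0.2 -0.8] F [-1.5 -0.9  0.7]
```

The load has gone to the ledge (Fz -2.7 → +0.7). Releasing.

>>> servo_tool(commands=[0,0,0,0,0,0,0,0,0,0,0,0,0,0,0,0,0,0,0,0,0,0,0,0,0,0,0,0,0,0], jaw=62)

```text
time_s: 50.0
tool_pos: [0.6606, 0.2434, 0.1609]
tool_rot: [180.0, 0.0, -174.2]
force: [0.6, -0.3, 0.5]
grip_width: 0.0616
```

>>> servo_tool(commands=[0,0,-10,0,0,0,0,0,-20,0,0,0,0,0,-30,0,0,0,0,0,-40,0,0,0,0,0,-40,0,0,0,0,0,-40,0,0,0,-40,0,-10,0,0,0,-40,0,0,0,0,0,0,0,0,0,0,0,0,0,0,0,0,0])

```text
time_s: 51.0
tool_pos: [0.7407, 0.2512, 0.3485]
tool_rot: [-179.9, -0.2, -174.2]
force: [-0.6, 0.2, 1.2]
grip_width: 0.0621
```

```bash
cat >> h.py <<'E'
def ledge(name):
    o=monitor.get_obs();p,d=read_camera("wrist");save(name,p)
    P=pts("wrist",d,o);S,T=tost(P[...,0],P[...,1]);Z=P[...,2]
    m=(Z>.128)&(Z<.152)&(S>.6)&(S<.75)
    if m.any(): print("ledge s",np.percentile(S[m],[.5,99.5]),"t",T[m].min(),T[m].max())
    m=(Z>.206)&(Z<.225)&(S>.6)&(S<.76)&(T>-.02)&(T<.26)
    n,l,s,c=cv2.connectedComponentsWithStats(m.astype(np.uint8))
    for i in range(1,n):
        if s[i,4]>200:
            k=l==i;(cx,cy),r=cv2.minEnclosingCircle(np.stack([S[k],T[k]],-1).astype(np.float32))
            print("jar lid s,t",round(cx,4),round(cy,4),"r",round(r,4),"z",np.median(Z[k]).round(4),"bbox mid",(S[k].min()+S[k].max())/2)
E
python3 -c "
from h import *
ledge('w21')"
```

```text
ledge s [0.65273483 0.71168648] t -0.00018528290158245642 0.2401098831432914
jar lid s,t 0.6833 0.1745 r 0.0215 z 0.2163 bbox mid 0.683644462631705
```

View pics/w21.png

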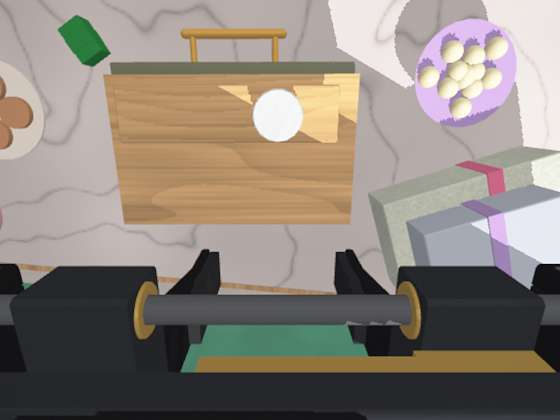

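The jar stands upright at (277,115), 1 mm off the ledge's centre line. Now the second jar.

```bash
python3 -c "
from h import *
plan(.425,-.253,.20,180)"
```

```text
t 51.05 turn [-0.02 -0.05  5.81] then shift [ 315.  -504.3  150.6] F [-0.7 -0.3  0.6]
```

>>> servo_tool(commands=[0,0,0,0,0,5.8,30,-40,0,0,0,0,30,-45,0,0,0,0,30,-45,0,0,0,0,30,-45,0,0,0,0,30,-45,0,0,0,0,30,-45,0,0,0,0,30,-45,0,0,0,0,30,-45,10,0,0,0,25,-45,20,0,0,0], jaw=75)

```text
time_s: 52.05
tool_pos: [0.4919, -0.1214, 0.3266]
tool_rot: [179.8, 0.4, -179.9]
force: [0.2, -0.1, -0.2]
grip_width: 0.0753
```

>>> servo_tool(commands=[25,-45,40,0,0,0,20,-40,40,0,0,0,0,-15,40,0,0,0,0,0,0,0,0,0,0,0,0,0,0,0,0,0,0,0,0,0])

```text
time_s: 52.65
tool_pos: [0.4597, -0.2015, 0.2222]
tool_rot: [180.0, 0.3, -179.8]
force: [0.7, -0.5, 0.5]
grip_width: 0.0746
```

```bash
python3 -c "
from h import *
wpack(.422,-.253,'w22',(.06,.09),.045)
plan(.422,-.253,.022,180)"
```

```text
wrist: ctr 0.4223 -0.2535 LW 0.042 0.0418 ax 117.6 z 0.0769 1642
t 52.7 turn [0.01 0.25 0.19] then shift [ 37.9 -51.4 200.2] F [ 0.4  0.3 -0.9]
```

View pics/w22.png

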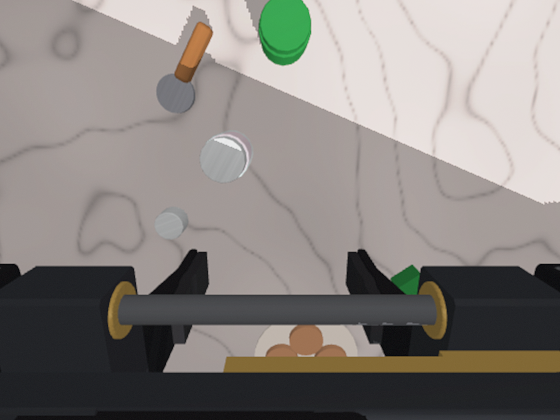

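>>> servo_tool(commands=[20,-26,20,0,0,0,18,-25.5,30,0,0,0,0,0,30,0,0,0,0,0,0,0,0,0,0,0,0,0,0,0,0,0,0,0,0,0])

```text
time_s: 53.3
tool_pos: [0.4224, -0.2539, 0.1418]
tool_rot: [-179.9, 0.2, -179.8]
force: [0.2, -0.3, 0.6]
grip_width: 0.075
```

```bash
python3 -c "
from h import *
wpack(.422,-.253,None,(.06,.09),.045)
plan(.4225,-.2535,.022,180)"
```

```text
wrist: ctr 0.4221 -0.2536 LW 0.042 0.0419 ax 117.2 z 0.0768 2531
t 53.35 turn [-0.06  0.19  0.15] then shift [ -0.2   0.5 119.7] F [ 0.   0.2 -0.2]
```

>>> servo_tool(commands=[0,0.3,20,0,0,0,0,0,20,0,0,0,0,0,20,0,0,0,0,0,20,0,0,0,0,0,20,0,0,0,0,0,12,0,0,0,0,0,7,0,0,0,0,0,0,0,0,0,0,0,0,0,0,0])

```text
time_s: 54.25
tool_pos: [0.421, -0.2543, 0.0215]
tool_rot: [-180.0, 0.1, -180.0]
force: [-0.1, -0.4, -0.1]
grip_width: 0.0749
```

>>> servo_tool(commands=[0,0,0,0,0,0,0,0,0,0,0,0,0,0,0,0,0,0,0,0,0,0,0,0,0,0,0,0,0,0,0,0,0,0,0,0], jaw=40, newtons=20)

```text
time_s: 54.85
tool_pos: [0.4204, -0.2538, 0.0208]
tool_rot: [180.0, 0.0, -180.0]
force: [-0.3, -0.4, 2.6]
grip_width: 0.0475
```

>>> servo_tool(commands=[0,0,-15,0,0,0,0,0,-30,0,0,0,0,0,-40,0,0,0,0,0,-45,0,0,0,0,0,-45,0,0,0,0,0,-45,0,0,0,0,0,-20,0,0,0,0,0,0,0,0,0,0,0,0,0,0,0])

```text
time_s: 55.75
tool_pos: [0.4198, -0.2538, 0.2596]
tool_rot: [180.0, -0.1, -180.0]
force: [-0.4, -0.9, -2.9]
grip_width: 0.0471
```

```bash
python3 -c "
from h import *
planst(.682,.065,.250)"
```

```text
t 55.75 turn [ 0.04 -0.06 -5.77] then shift [-290.   359.9    9.6] F [-0.4 -0.9 -2.9]
```

>>> servo_tool(commands=[0,0,0,0,0,-5.8,-16,20,0,0,0,0,-33,41,0,0,0,0,-33,41,0,0,0,0,-33,41,0,0,0,0,-33,41,0,0,0,0,-33,41,0,0,0,0,-33,41,0,0,0,0,-33,41,0,0,0,0,-25,31,0,0,0,0])

```text
time_s: 56.75
tool_pos: [0.6462, 0.0977, 0.2567]
tool_rot: [180.0, -0.3, -174.0]
force: [0.0, -0.9, -1.4]
grip_width: 0.0478
```

>>> servo_tool(commands=[-17,21,5,0,0,0,0,0,5,0,0,0,0,0,0,0,0,0,0,0,0,0,0,0,0,0,0,0,0,0])

```text
time_s: 57.25
tool_pos: [0.6609, 0.115, 0.2507]
tool_rot: [-180.0, -0.0, -174.3]
force: [0.3, -0.4, -2.4]
grip_width: 0.0475
```

```bash
python3 -c "
from h import *
planst(.681,.065,.162)
p,d=read_camera('wrist');save('w23',p)"
```

```text
t 57.25 turn [-0.03 -0.02 -0.12] then shift [-11.8  17.4  88.7] F [ 0.3 -0.4 -2.4]
```

View pics/w23.png

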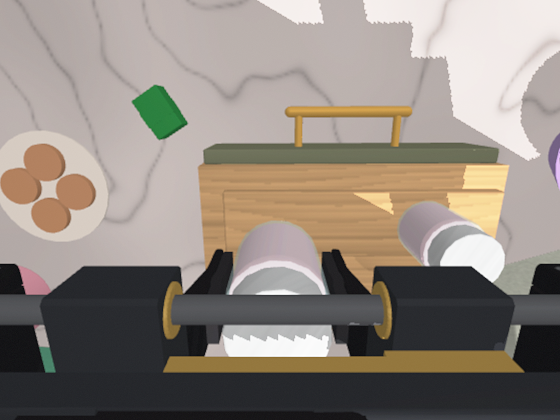

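>>> servo_tool(commands=[-6,6,10,0,0,0,-6,6,15,0,0,0,0,0,20,0,0,0,0,0,15,0,0,0,0,0,12,0,0,0,0,0,8,0,0,0,0,0,3,0,0,0,0,0,0,0,0,0,0,0,0,0,0,0])

```text
time_s: 58.2
tool_pos: [0.6725, 0.1302, 0.1686]
tool_rot: [180.0, 0.1, -174.2]
force: [0.0, 0.1, -1.4]
grip_width: 0.0477
```

```bash
python3 -c "
from h import *
planst(.681,.060,.161)"
```

```text
t 58.2 turn [0.01 0.09 0.02] then shift [ 1.3 -1.6  7.6] F [ 0.   0.1 -1.4]
```

>>> servo_tool(commands=[0.8,-1,3,0,0,0,0,0,2,0,0,0,0,0,1.5,0,0,0,0,0,0,0,0,0,0,0,0,0,0,0,0,0,0,0,0,0])

```text
time_s: 58.8
tool_pos: [0.6714, 0.1292, 0.1612]
tool_rot: [180.0, 0.0, -174.2]
force: [0.5, 0.2, -1.6]
grip_width: 0.0474
```

```bash
python3 -c "
from h import *
planst(.681,.060,.161)"
```

```text
t 58.8 turn [0.   0.01 0.03] then shift [-0.  -0.7  0.2] F [ 0.5  0.2 -1.6]
```

Still carrying part of the weight, so one more millimetre down.

>>> servo_tool(commands=[0,0,1,0,0,0,0,0,0,0,0,0,0,0,0,0,0,0])

```text
time_s: 59.1
tool_pos: [0.6715, 0.1292, 0.1609]
tool_rot: [180.0, 0.0, -174.2]
force: [-1.9, -0.2, 2.5]
grip_width: 0.0478
```

>>> servo_tool(commands=[0,0,0,0,0,0,0,0,0,0,0,0,0,0,0,0,0,0,0,0,0,0,0,0,0,0,0,0,0,0], jaw=62)

```text
time_s: 59.6
tool_pos: [0.6713, 0.1292, 0.1601]
tool_rot: [180.0, 0.0, -174.2]
force: [0.7, -0.4, 0.2]
grip_width: 0.0616
```

>>> servo_tool(commands=[0,0,-10,0,0,0,0,0,-20,0,0,0,0,0,-30,0,0,0,0,0,-40,0,0,0,0,0,-40,0,0,0,0,0,-40,0,0,0,-40,0,-10,0,0,0,-40,0,0,0,0,0,0,0,0,0,0,0,0,0,0,0,0,0])

```text
time_s: 60.6
tool_pos: [0.7513, 0.1371, 0.3481]
tool_rot: [-179.9, -0.2, -174.2]
force: [-0.3, -0.6, 0.3]
grip_width: 0.0622
```

```bash
python3 -c "
from h import *
ledge('w24')
o=monitor.get_obs();p,d=read_camera('wrist');P=pts('wrist',d,o);S,T=tost(P[...,0],P[...,1]);Z=P[...,2]
m=(Z>.048)&(Z<.07)&(S>.55)&(S<.61)&(abs(T-.12)<.04);print('bar',S[m].min(),S[m].max())
p,d=read_camera('scene');save('s24',cv2.resize(p[140:420,80:450],(740,560),interpolation=3))
_=packs()
"
```

```text
ledge s [0.65276031 0.71170924] t 0.00010582057478984719 0.23975510836719466
jar lid s,t 0.683 0.0598 r 0.0215 z 0.2163 bbox mid 0.6830311900383661
jar lid s,t 0.6836 0.1741 r 0.0217 z 0.2162 bbox mid 0.6833958132297977
bar 0.5820622913257277 0.5927722867990722
px [381. 103.] n 1530 ctr [ 0.86  -0.236] L,W 0.094 0.092 long ax deg 122.4 z 0.162 rgb [120.  89.  96.]
px [454. 123.] n 3816 ctr [ 0.802 -0.452] L,W 0.148 0.147 long ax deg 59.4 z 0.158 rgb [125. 117. 101.]
px [553. 155.] n 267 ctr [ 0.726 -0.752] L,W 0.056 0.018 long ax deg 176.6 z 0.091 rgb [84. 72. 94.]
px [352. 165.] n 1365 ctr [ 0.695 -0.163] L,W 0.138 0.131 long ax deg 127.8 z 0.025 rgb [120. 106.  95.]
px [139. 195.] n 1454 ctr [0.59  0.472] L,W 0.117 0.117 long ax deg 67.5 z 0.063 rgb [139. 127. 137.]
px [548. 189.] n 531 ctr [ 0.617 -0.728] L,W 0.072 0.047 long ax deg 174.5 z 0.094 rgb [111.  62.  78.]
px [308. 197.] n 200 ctr [ 0.591 -0.03 ] L,W 0.049 0.035 long ax deg 39.6 z 0.033 rgb [41. 82. 49.]
px [542. 247.] n 2153 ctr [ 0.449 -0.72 ] L,W 0.198 0.117 long ax deg 176.3 z 0.025 rgb [118.  66.  83.]
px [408. 227.] n 110 ctr [ 0.502 -0.327] L,W 0.032 0.031 long ax deg 99.7 z 0.03 rgb [113. 113. 113.]
px [ 22. 290.] n 1943 ctr [0.28  0.689] L,W 0.038 0.037 long ax deg 90.3 z 0.326 rgb [118. 122. 119.]
px [396. 288.] n 105 ctr [ 0.322 -0.292] L,W 0.06 0.016 long ax deg 150.4 z 0.022 rgb [111.  82.  59.]
px [367. 293.] n 254 ctr [ 0.305 -0.198] L,W 0.042 0.039 long ax deg 90.7 z 0.079 rgb [ 55. 108.  65.]
px [ 80. 328.] n 660 ctr [0.197 0.617] L,W 0.072 0.071 long ax deg 75.9 z 0.093 rgb [152.  90. 111.]
px [ 63. 364.] n 705 ctr [0.098 0.656] L,W 0.074 0.071 long ax deg 115.6 z 0.093 rgb [120. 104. 133.]
```

View pics/w24.png

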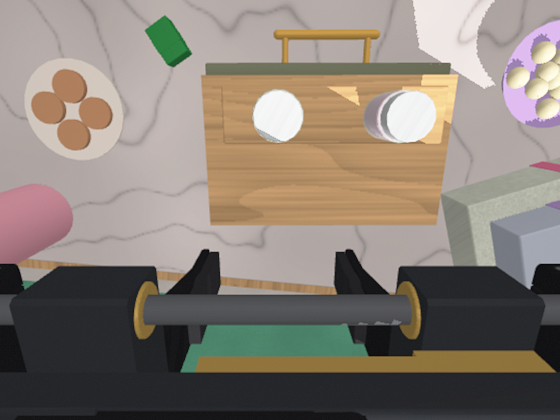

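View pics/s24.png

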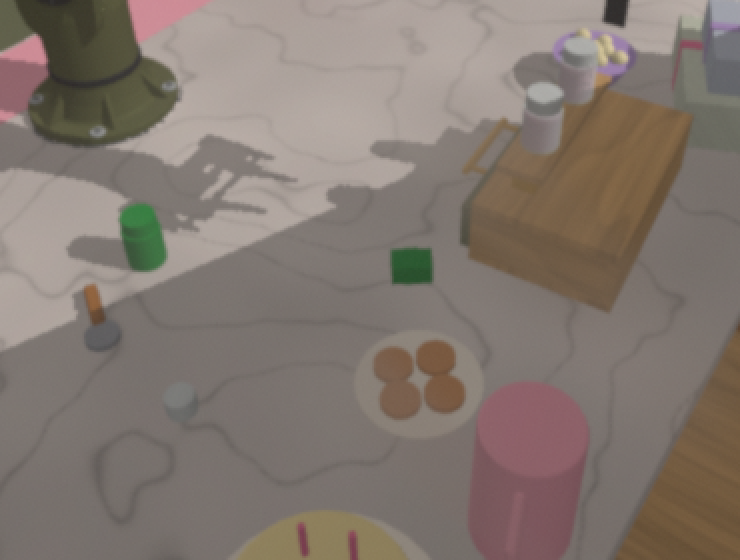

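Both jars stand upright on the ledge at (277,115) and (405,115) in w24. The drawer is flush, no brown box is left on the counter, and the bystanders haven't moved. Handing in.

```bash
python3 -c "
from h import *
print(monitor.get_obs()['force'],monitor.get_obs()['grip_width']);print(env.sign_off())"
```

```text
[-0.16019938 -0.46964635  0.19030827] 0.062209135101121874
the job is handed in; nothing more can be done
None
```

I put all four brown candle boxes in the drawer and slid it shut. Only then did I stand both white sprinkle jars on the ledge. The job was handed in at about 61 s, with the gripper clear of everything.

- **Drawer:** the handle bar is 35 mm in front of where the shut face should be, as it should be when flush. The drawer did not move further under a 15 N push.
- **Jars:** both stand upright, with their lid tops 216 mm above the counter. They are within about 1 mm of the ledge's centre line across its depth, and about 115 mm apart along it.
- **Everything else:** the tin, plate, cutter, bowl, green box and green jar measured where they started, within 3 mm. No brown box was left on the counter.

**Anomalies:** the first box was found about 25 mm from where I had put it in the drawer, probably from the announced knock, and I nudged it back with the finger while placing the second. One move call was refused because I left out a number; the arm did not move, and I repeated it. I did not look inside the drawer after shutting it. All four boxes lay flat on its floor in the last view before that.

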